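# Clear the tripped ring of a lab hotplate, load the other rings and start it again

## Robot

A 6-joint arm with a two-finger parallel gripper is mounted at the origin on the work surface. World frame = base frame: x ahead of the robot, y to its left, z up, the work surface at z = 0. Lengths are in mm, angles in rad, forces in N, time in s.
With the tool pointing down it reaches from about 250 to 800 mm from the base axis. Payload 3.9 kg.
Tool frame: the origin (TCP) lies on the centre line of the jaws, within the pads' length; the fingertips stand ctrl.nose_length ahead of it and the grasp point (between the pads) lies 6 mm ahead of it (ctrl.nose_length is the distance from the TCP to the fingertips, in mm); z points along the fingers, x is the direction in which the jaws open and shut, and the axes are right-handed (so a half turn about z gives the same grasp; the last joint's range is limited). The gripper opens to 85 mm and grips with 20 to 120 N. Pads are 22 mm wide; open, the fingers measure 114 mm over their backs; the gripper's body (76 mm by 85 mm) begins 54 mm behind the grasp point. The pads swing forward as they close: fully open they stand 13 mm farther back than shut.
Start: joints at [-1.313, 0.26, -0.138, 1.173, 0, 1.571], TCP at [133.847, -507.642, 256.304] pointing down, gripper open.
Joint ranges: [-2.78, 2.78], [-0.83, 1.72], [-1.28, 1.37], [-1.9, 2.12], [-1.57, 1.48], [-3.14, 3.14]. Speed limits (rad/s): [2.57, 2.57, 3.14, 3.14, 3.14, 3.14].

## Interface

Orientations are given as a unit quaternion [x, y, z, w].
In Python, from plant import ctrl gives the robot as it stands.
- The arm moves only by the shell command python3 -m creep 'ROWS' [OPENING]. ROWS is JSON, a list that holds one entry, the list of rows, each a list of 4 numbers: the shift along the tool's x, y, z in m, then the turn about the tool's z in rad. In form: [[[tx, ty, tz, yaw], ...]]. A call has exactly 10 rows; each row is the pose to reach, as a shift and turn from the pose commanded when the call began, along the tool's axes at that moment; what a row does not reach only later rows make up. A row lasts 1/10 s, in which the tool goes at most 50 mm and 8.59 degrees, less where a joint would pass 70% of its speed; a pose out of reach is approached as far as the arm can. A call with a gripper value outside its range is refused whole. OPENING is the opening in per cent of the stroke, from 0 (shut) to 100 (fully open), set as the call begins (- or left out, the last holds). The fingers move at their own pace and stop on an object; the grip force is fixed at half the most. Time passes only in rows, so rows that repeat a pose let the fingers close, or fill a call up. It gives the time, the measured TCP pose, the force and the opening at its end, in the units of the state.
- ctrl.observe(): the state, without advancing time (a new reading comes with each control period).
- ctrl.snapshot(name): name is "side" or "top" or "wrist"; returns (picture, depth): 420x560x3 uint8, red, green, blue; 420x560 float32, mm along the optical axis (not along the pixel's ray), 0 where there is no reading.
- ctrl.camera_params(name): a dict with "camera_matrix" (3x3 intrinsics, pixels), "k1" (the pictures are not rectified: a ray, as slopes to the right and down, at radius r is drawn at 1 + k1 r^2 times it, then the intrinsics apply), "pose" (4x4, takes a point from camera to world coordinates); the wrist camera has in their place "hand_eye" (4x4, takes a point from camera to tool coordinates, whose origin is the TCP and whose axes are the tool frame's). Camera axes: x right, y down, z forward; pixel columns grow to the right and rows downward; lengths in mm; the calibration is good to about 2 mm. A picture is of the moment at which its call begins: read the wrist's pose just before it. camera_params takes no time and is no camera call.
- ctrl.hand_in(): hands the job in, once; it reports no verdict.
The state is a dict: "clock": time; "q": joint angles; "joint_vel": joint speeds; "tau": joint torques, N m; "position": TCP position; "tcp_rot": TCP orientation; "contact_force": force on the tool from outside, world axes, zero at the start; "moment": the same for the moment, N m; "width": finger opening in mm.
Only numpy, scipy, OpenCV 4.12 (cv2) and the standard library are available. Lean on these libraries where they do the work, as an engineer would, in place of code of your own. Each camera call takes 0.05 s, during which the arm holds its last target.

## Task

One ring of the hotplate has tripped: the cut-out button behind it stands popped up. Turn the main switch off before pulling any module; slide every steel vessel, the one on the tripped ring and those waiting on the cool front strip, along the top without lifting it to a good ring of its own, wholly inside the printed circle, and push a power module fully home in the socket behind each ring that carries a vessel and behind no other, so that the tripped ring is left with neither vessel nor module and modules that are not needed stand in the storage rack. Only when all that is done turn the main switch on again, and leave the other things on the bench alone.

Things in the scene. Friction and masses are not known exactly. Their poses are not given: they have to be found in the camera images.
- hotplate: fixed lab hotplate, 345 (x) by 560 mm (y), small yaw. Origin on the table under the middle of the rings; +x away from the robot. Flat white ceramic top 50 mm high, x -184 to +61, y -237 to +237 mm, 8 mm rim in front and at the sides; cool strip x below -62. Rings 0 to 3 centred at x = 0, y = -180, -60, 60, 180. Behind, a socket rail from x = 65, 70 mm high; control panel at +y
- socket0 (a point): centre of the mouth of the socket behind ring 0, in the rail's top, 70 mm high: hole 30 (hotplate x) by 42 mm (y), 20 deep, 2 mm chamfer. A module goes in straight down at the hotplate's yaw, easily; home, its shoulder is on the rail, its origin 16 mm below this point. Ring 0 is centred 115 mm in front (hotplate -x), 20 mm lower: a printed circle, 112 mm inside; a vessel centred to 12 mm is inside
- socket1 (a point): mouth of the socket behind ring 1, as socket0; ring 1 is centred 115 mm in front of it
- socket2 (a point): mouth of the socket behind ring 2, as socket0; ring 2 is centred 115 mm in front of it
- socket3 (a point): mouth of the socket behind ring 3, as socket0; ring 3 is centred 115 mm in front of it
- cutout: the one popped-up cut-out button: a black mushroom head 20 mm across raised on a steel stem, 28 mm high in all, fixed, standing on the rail 40 mm in front of one socket, between that socket and its ring (the other sockets have the same head flush there). Origin at its foot. The ring and socket in line with it have tripped and are out of service
- main_switch (a joint): rotary main switch, 0 = off to 1.05 rad = on (end stop), on being clockwise seen from above; light friction, it stays where it is left. It starts on; it counts as off below 0.15 and on beyond 0.9
- main_switch_grip (a point): on the switch's axis, on the control panel at the left end of the hotplate, 87 mm above the table, at the height to grip: an upright black bar 42 mm long, 14 mm thick and 32 mm high (its top 7 mm above this point), along the hotplate's x when at 0. The point turns with the bar
- vessel1: steel vessel with screwed lid, 0.4 to 0.8 kg: a drum 88 mm across, 58 mm high, with a round black grip knob on top (30 mm across, 63 to 87 mm above the underside, on an 18 mm stem). Origin at the centre of the underside, z up. vessel1 starts on the tripped ring, one or two others wait on the cool strip; they slide easily on the ceramic (friction about 0.4)
- vessel2: as vessel1 (None when absent)
- vessel3: as vessel1 (None when absent)
- module1: plug-in power module, grey, 0.15 kg: body 42 (x) by 52 (y) by 50 mm high on a narrower black plug nose 26 (x) by 38 (y) and 16 mm long. Origin at the centre of the nose's lower end, z up; the body is 16 to 66 mm above it. All modules are alike and good; module1 starts in the tripped socket, two or three others in the rack, the other sockets empty
- module2: as module1 (None when absent)
- module3: as module1 (None when absent)
- module4: as module1 (None when absent)
- rack: white storage rack for modules, fixed to the table on the right, 245 (x) by 82 (y) by 40 mm high, yaw varies. Origin on the table under its middle. In its top three pockets at x = -75, 0, +75 mm, y = 0: holes 32 (x) by 44 mm (y), 20 deep; a parked module has the rack's yaw and its shoulder on the rack, its origin 24 mm above the table
- spool: a white plastic thread spool, 72 mm across, 48 mm high, loose, a bystander to leave alone. Origin under its middle
- beaker: an empty glass beaker, 72 mm across, 85 mm high, loose, a bystander to leave alone. Origin under its middle
- reagent: an amber reagent bottle, 70 mm across, 140 mm high, loose, a bystander to leave alone. Origin under its middle
- wrench: a flat steel wrench, 130 mm long, loose, a bystander to leave alone. Origin under its middle
- slides: a stack of blue slides, 76 x 52 x 13 mm, loose, a bystander to leave alone. Origin under its middle
There are look-alikes about, which are no part of the job. Leave any blue look-alike of the vessel3 alone. What is shaped like the vessel2 but orange is not meant.

How it is judged (in metres and radians):
On the way, in this order (a step that is already met when the one before it is completed fails the run):
1. the main switch is turned off before any module is moved (value of joint main_switch below 0.15 rad and distance of each of module1, module2, module3, module4 from where it was at the start of the episode below 0.01 m), for 0.2 s.
2. with the main switch still off, every vessel stands inside a good ring, a module is home behind each of these rings and behind no other, and the modules that are not needed stand in the rack (x of vessel1 in the frame of hotplate between -0.013 and 0.013 m and (y of vessel1 in the frame of hotplate between -0.193 and -0.167 m or y of vessel1 in the frame of hotplate between -0.073 and -0.047 m or y of vessel1 in the frame of hotplate between 0.047 and 0.073 m or y of vessel1 in the frame of hotplate between 0.167 and 0.193 m) and x of vessel2 in the frame of hotplate between -0.013 and 0.013 m and (y of vessel2 in the frame of hotplate between -0.193 and -0.167 m or y of vessel2 in the frame of hotplate between -0.073 and -0.047 m or y of vessel2 in the frame of hotplate between 0.047 and 0.073 m or y of vessel2 in the frame of hotplate between 0.167 and 0.193 m) and x of vessel3 in the frame of hotplate between -0.013 and 0.013 m and (y of vessel3 in the frame of hotplate between -0.193 and -0.167 m or y of vessel3 in the frame of hotplate between -0.073 and -0.047 m or y of vessel3 in the frame of hotplate between 0.047 and 0.073 m or y of vessel3 in the frame of hotplate between 0.167 and 0.193 m) and angle between each of module1, module2, module3, module4's own z axis and vertical below 0.08 rad and ((height (world z) of module1 between 0.018 and 0.03 m and horizontal distance between module1 and rack below 0.09 m) or (height (world z) of module1 below 0.058 m and (horizontal distance between module1 and socket0 below 0.008 m or horizontal distance between module1 and socket1 below 0.008 m or horizontal distance between module1 and socket2 below 0.008 m or horizontal distance between module1 and socket3 below 0.008 m))) and ((height (world z) of module2 between 0.018 and 0.03 m and horizontal distance between module2 and rack below 0.09 m) or (height (world z) of module2 below 0.058 m and (horizontal distance between module2 and socket0 below 0.008 m or horizontal distance between module2 and socket1 below 0.008 m or horizontal distance between module2 and socket2 below 0.008 m or horizontal distance between module2 and socket3 below 0.008 m))) and ((height (world z) of module3 between 0.018 and 0.03 m and horizontal distance between module3 and rack below 0.09 m) or (height (world z) of module3 below 0.058 m and (horizontal distance between module3 and socket0 below 0.008 m or horizontal distance between module3 and socket1 below 0.008 m or horizontal distance between module3 and socket2 below 0.008 m or horizontal distance between module3 and socket3 below 0.008 m))) and ((height (world z) of module4 between 0.018 and 0.03 m and horizontal distance between module4 and rack below 0.09 m) or (height (world z) of module4 below 0.058 m and (horizontal distance between module4 and socket0 below 0.008 m or horizontal distance between module4 and socket1 below 0.008 m or horizontal distance between module4 and socket2 below 0.008 m or horizontal distance between module4 and socket3 below 0.008 m))) and (((y of vessel1 in the frame of hotplate between -0.193 and -0.167 m or y of vessel2 in the frame of hotplate between -0.193 and -0.167 m or y of vessel3 in the frame of hotplate between -0.193 and -0.167 m) and horizontal distance between any of module1, module2, module3, module4 and socket0 below 0.008 m and horizontal distance between cutout and socket0 above 0.06 m) or (horizontal distance between each of vessel1, vessel2, vessel3 and socket0 above 0.14 m and horizontal distance between each of module1, module2, module3, module4 and socket0 above 0.03 m)) and (((y of vessel1 in the frame of hotplate between -0.073 and -0.047 m or y of vessel2 in the frame of hotplate between -0.073 and -0.047 m or y of vessel3 in the frame of hotplate between -0.073 and -0.047 m) and horizontal distance between any of module1, module2, module3, module4 and socket1 below 0.008 m and horizontal distance between cutout and socket1 above 0.06 m) or (horizontal distance between each of vessel1, vessel2, vessel3 and socket1 above 0.14 m and horizontal distance between each of module1, module2, module3, module4 and socket1 above 0.03 m)) and (((y of vessel1 in the frame of hotplate between 0.047 and 0.073 m or y of vessel2 in the frame of hotplate between 0.047 and 0.073 m or y of vessel3 in the frame of hotplate between 0.047 and 0.073 m) and horizontal distance between any of module1, module2, module3, module4 and socket2 below 0.008 m and horizontal distance between cutout and socket2 above 0.06 m) or (horizontal distance between each of vessel1, vessel2, vessel3 and socket2 above 0.14 m and horizontal distance between each of module1, module2, module3, module4 and socket2 above 0.03 m)) and (((y of vessel1 in the frame of hotplate between 0.167 and 0.193 m or y of vessel2 in the frame of hotplate between 0.167 and 0.193 m or y of vessel3 in the frame of hotplate between 0.167 and 0.193 m) and horizontal distance between any of module1, module2, module3, module4 and socket3 below 0.008 m and horizontal distance between cutout and socket3 above 0.06 m) or (horizontal distance between each of vessel1, vessel2, vessel3 and socket3 above 0.14 m and horizontal distance between each of module1, module2, module3, module4 and socket3 above 0.03 m)) and value of joint main_switch below 0.3 rad), for 0.2 s.
3. the main switch is turned on again (value of joint main_switch above 0.9 rad), for 0.2 s.
At the end, for the whole second after the job is handed in: Each vessel within 13 mm (x and y) of its own ring's centre, none at the tripped ring; behind each such ring a module home (within 8 mm, nose 12 mm deep, upright), none within 30 mm of other sockets; other modules in rack pockets, 10 mm deep; switch beyond 0.9 rad; vessels at rest (x of vessel1 in the frame of hotplate between -0.013 and 0.013 m and (y of vessel1 in the frame of hotplate between -0.193 and -0.167 m or y of vessel1 in the frame of hotplate between -0.073 and -0.047 m or y of vessel1 in the frame of hotplate between 0.047 and 0.073 m or y of vessel1 in the frame of hotplate between 0.167 and 0.193 m) and x of vessel2 in the frame of hotplate between -0.013 and 0.013 m and (y of vessel2 in the frame of hotplate between -0.193 and -0.167 m or y of vessel2 in the frame of hotplate between -0.073 and -0.047 m or y of vessel2 in the frame of hotplate between 0.047 and 0.073 m or y of vessel2 in the frame of hotplate between 0.167 and 0.193 m) and x of vessel3 in the frame of hotplate between -0.013 and 0.013 m and (y of vessel3 in the frame of hotplate between -0.193 and -0.167 m or y of vessel3 in the frame of hotplate between -0.073 and -0.047 m or y of vessel3 in the frame of hotplate between 0.047 and 0.073 m or y of vessel3 in the frame of hotplate between 0.167 and 0.193 m) and angle between each of module1, module2, module3, module4's own z axis and vertical below 0.08 rad and ((height (world z) of module1 between 0.018 and 0.03 m and horizontal distance between module1 and rack below 0.09 m) or (height (world z) of module1 below 0.058 m and (horizontal distance between module1 and socket0 below 0.008 m or horizontal distance between module1 and socket1 below 0.008 m or horizontal distance between module1 and socket2 below 0.008 m or horizontal distance between module1 and socket3 below 0.008 m))) and ((height (world z) of module2 between 0.018 and 0.03 m and horizontal distance between module2 and rack below 0.09 m) or (height (world z) of module2 below 0.058 m and (horizontal distance between module2 and socket0 below 0.008 m or horizontal distance between module2 and socket1 below 0.008 m or horizontal distance between module2 and socket2 below 0.008 m or horizontal distance between module2 and socket3 below 0.008 m))) and ((height (world z) of module3 between 0.018 and 0.03 m and horizontal distance between module3 and rack below 0.09 m) or (height (world z) of module3 below 0.058 m and (horizontal distance between module3 and socket0 below 0.008 m or horizontal distance between module3 and socket1 below 0.008 m or horizontal distance between module3 and socket2 below 0.008 m or horizontal distance between module3 and socket3 below 0.008 m))) and ((height (world z) of module4 between 0.018 and 0.03 m and horizontal distance between module4 and rack below 0.09 m) or (height (world z) of module4 below 0.058 m and (horizontal distance between module4 and socket0 below 0.008 m or horizontal distance between module4 and socket1 below 0.008 m or horizontal distance between module4 and socket2 below 0.008 m or horizontal distance between module4 and socket3 below 0.008 m))) and (((y of vessel1 in the frame of hotplate between -0.193 and -0.167 m or y of vessel2 in the frame of hotplate between -0.193 and -0.167 m or y of vessel3 in the frame of hotplate between -0.193 and -0.167 m) and horizontal distance between any of module1, module2, module3, module4 and socket0 below 0.008 m and horizontal distance between cutout and socket0 above 0.06 m) or (horizontal distance between each of vessel1, vessel2, vessel3 and socket0 above 0.14 m and horizontal distance between each of module1, module2, module3, module4 and socket0 above 0.03 m)) and (((y of vessel1 in the frame of hotplate between -0.073 and -0.047 m or y of vessel2 in the frame of hotplate between -0.073 and -0.047 m or y of vessel3 in the frame of hotplate between -0.073 and -0.047 m) and horizontal distance between any of module1, module2, module3, module4 and socket1 below 0.008 m and horizontal distance between cutout and socket1 above 0.06 m) or (horizontal distance between each of vessel1, vessel2, vessel3 and socket1 above 0.14 m and horizontal distance between each of module1, module2, module3, module4 and socket1 above 0.03 m)) and (((y of vessel1 in the frame of hotplate between 0.047 and 0.073 m or y of vessel2 in the frame of hotplate between 0.047 and 0.073 m or y of vessel3 in the frame of hotplate between 0.047 and 0.073 m) and horizontal distance between any of module1, module2, module3, module4 and socket2 below 0.008 m and horizontal distance between cutout and socket2 above 0.06 m) or (horizontal distance between each of vessel1, vessel2, vessel3 and socket2 above 0.14 m and horizontal distance between each of module1, module2, module3, module4 and socket2 above 0.03 m)) and (((y of vessel1 in the frame of hotplate between 0.167 and 0.193 m or y of vessel2 in the frame of hotplate between 0.167 and 0.193 m or y of vessel3 in the frame of hotplate between 0.167 and 0.193 m) and horizontal distance between any of module1, module2, module3, module4 and socket3 below 0.008 m and horizontal distance between cutout and socket3 above 0.06 m) or (horizontal distance between each of vessel1, vessel2, vessel3 and socket3 above 0.14 m and horizontal distance between each of module1, module2, module3, module4 and socket3 above 0.03 m)) and value of joint main_switch above 0.9 rad and linear speed of each of vessel1, vessel2, vessel3 below 0.02 m/s); the robot touches nothing.
It fails at once if a vessel is lifted more than 12 mm off the hotplate or tipped more than 0.3 rad (z of any of vessel1, vessel2, vessel3 in the frame of hotplate above 0.062 m or angle between any of vessel1, vessel2, vessel3's own z axis and vertical above 0.3 rad).
It fails at once if a bystander is moved more than 30 mm (distance of any of spool, beaker, reagent, wrench, slides from where it was at the start of the episode above 0.03 m).
Of vessel2, vessel3 only 1 to 2 are there at a start; the rules pass over those that are not, and their reading is None.
Of module2, module3, module4 only 2 to 3 are there at a start; the rules pass over those that are not, and their reading is None.
At some moment in a run one of vessel1, vessel2, vessel3 may be knocked a few centimetres aside while the robot is not near it.
It also fails if it takes over 210 s, if anything falls off the work surface, if the arm or the gripper's body presses on something with over 40 N, if the wrist force passes 120 N, or if a joint passes its speed limit or range.

## Working session

There is one attempt and no reset: what is moved stays moved. The work goes in short steps, Python scripts to look and compute and a shell command to move; the robot and the scene stay as the last step left them, time stands still between calls to the robot, and variables do not carry over. Pictures are saved under pics/ and viewed, and the job is handed in when it is done.

```bash
ls; mkdir -p pics
python3 - <<'E'
from plant import ctrl
import cv2
print(ctrl.observe()); print(ctrl.nose_length)
for n in ("side","top","wrist"):
    p=ctrl.camera_params(n); print(n,{k:(v.tolist() if hasattr(v,'tolist') else v) for k,v in p.items()})
import numpy as np
for n in ("side","top","wrist"):
    im,d=ctrl.snapshot(n); cv2.imwrite(f"pics/a_{n}.png",im[:,:,::-1]); np.save(f"pics/a_{n}.npy",d)
E
```

```text
pics
{'clock': 0.0, 'q': array([-1.31300920e+00,  2.60689515e-01, -1.39362846e-01,  1.17271434e+00,
        1.16398513e-05,  1.57083076e+00]), 'joint_vel': array([-1.26086515e-03,  3.48160427e-04,  1.07879783e-03,  3.16407373e-05,
        4.18671605e-04, -1.15335456e-03]), 'tau': array([ 1.63783261e-03, -4.05682182e+01,  2.53920060e+01,  1.88472506e-02,
        1.77346760e-04,  2.31682679e-05]), 'position': array([ 133.68595049, -507.03826316,  255.46433865]), 'tcp_rot': array([ 7.92119596e-01, -6.10365116e-01, -7.76856597e-04, -6.05908710e-04]), 'contact_force': array([ 0.44710473, -0.4140665 ,  0.08435623]), 'moment': array([-0.00170315,  0.00742764, -0.06026356]), 'width': 85.46809645245581}
25.0
side {'camera_matrix': [[476.79416036022803, 0.0, 280.55120756737466], [0.0, 476.79416036022803, 209.3335727644043], [0.0, 0.0, 1.0]], 'k1': -0.15439518450598685, 'pose': [[-0.7637776336028085, -0.5028855798748108, 0.404660128950295, -14.842419661408588], [-0.6452687003398971, 0.6108750043100498, -0.458759232572879, 560.8497440546718], [-0.016493355321281267, -0.611504556535086, -0.791068
[... 274 characters left out ...]
051760261973264, 323.4408234203269], [-0.9999338791562321, -0.004490948101091111, 0.01058625055073015, 11.635552318035206], [-0.009727900515741614, -0.16057190726607526, -0.9869762056648025, 1040.0300981851701], [0.0, 0.0, 0.0, 1.0]]}
wrist {'camera_matrix': [[361.63221474941935, 0.0, 278.5724813268043], [0.0, 361.63221474941935, 213.95743804768614], [0.0, 0.0, 1.0]], 'k1': 0.005445426227882326, 'hand_eye': [[0.9999999764613376, -0.000188947739557813, 0.00010665869371347145, 0.08888312943400312], [0.00014687912423945297, 0.9513240237561587, 0.3081924402883938, -79.81978545806318], [-0.00015969924261337982, -0.30819241736802033, 0.9513240291157418, -117.52421965035926], [0.0, 0.0, 0.0, 1.0]]}
```

View pics/a_top.png

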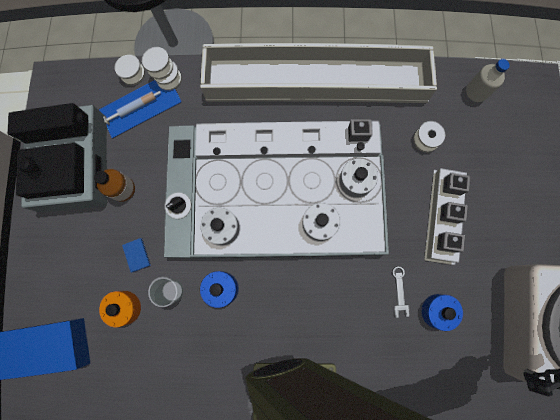

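View pics/a_side.png

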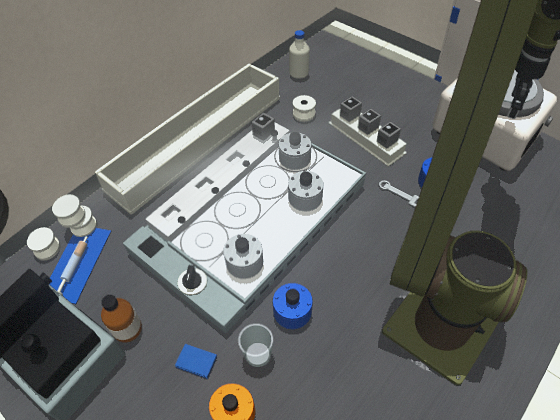

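View pics/a_wrist.png

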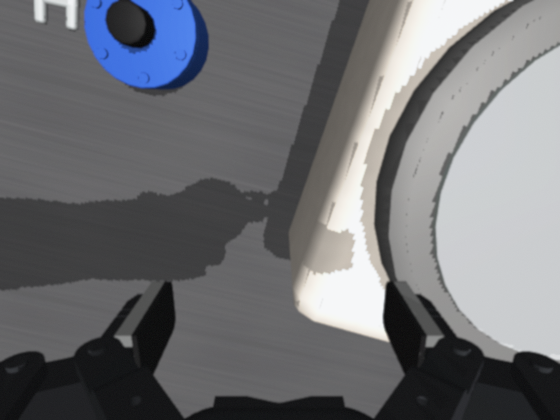

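The top view shows the tripped ring at the right end: there is a module at (360,128) and a vessel at (360,175). Grey vessels wait on the strip at (218,225) and (321,221). The blue look-alikes are at (218,290) and (442,313), and the orange one at (120,309). The rack, with 3 modules, is at (450,213). I'll enlarge this to confirm.

```bash
cat > h.py <<'E'
import numpy as np, cv2
from plant import ctrl
from scipy.spatial.transform import Rotation as R
def pose(name, st=None):
    p=ctrl.camera_params(name)
    if 'pose' in p: T=np.array(p['pose'])
    else:
        st=st or ctrl.observe()
        W=np.eye(4); W[:3,:3]=R.from_quat(st['tcp_rot']).as_matrix(); W[:3,3]=st['position']
        T=W@np.array(p['hand_eye'])
    return np.array(p['camera_matrix']),p['k1'],T
def rays(uv,K,k1):
    uv=np.atleast_2d(np.array(uv,float))
    return cv2.undistortPoints(uv.reshape(-1,1,2),K,np.array([k1,0,0,0,0.])).reshape(-1,2)
def onplane(uv,cam,z):
    K,k1,T=cam; r=rays(uv,K,k1); d=np.c_[r,np.ones(len(r))]@T[:3,:3].T; o=T[:3,3]
    return o+d*((np.asarray(z)-o[2])/d[:,2])[:,None]
def cloud(dep,cam):
    K,k1,T=cam; h,w=dep.shape; v,u=np.mgrid[:h,:w]
    r=rays(np.c_[u.ravel(),v.ravel()],K,k1); z=dep.ravel()
    P=np.c_[r*z[:,None],z]@T[:3,:3].T+T[:3,3]; P[z<=0]=np.nan
    return P.reshape(h,w,3)
def project(P,cam):
    K,k1,T=cam; P=np.atleast_2d(np.array(P,float)); Rm=T[:3,:3].T
    return cv2.projectPoints(P,cv2.Rodrigues(Rm)[0],-Rm@T[:3,3],K,np.array([k1,0,0,0,0.]))[0].reshape(-1,2)
def snap(name,tag):
    st=ctrl.observe(); im,d=ctrl.snapshot(name)
    cv2.imwrite(f"pics/{tag}.png",im[:,:,::-1]); np.save(f"pics/{tag}.npy",d)
    return im,d,pose(name,st)
E
python3 - <<'E'
from h import *
im=cv2.imread('pics/a_top.png'); c=im[100:270,150:480]; cv2.imwrite('pics/a_top_z.png',cv2.resize(c,None,fx=2.4,fy=2.4,interpolation=cv2.INTER_CUBIC))
d=np.load('pics/a_top.npy'); P=cloud(d,pose('top'))
for n,(u,v) in dict(strip=(270,235),ring2=(264,182),rail=(240,135),knobA=(217,225),knobB=(321,220),knob1=(360,174),mod=(360,127),r1=(455,182),r2=(453,211),r3=(451,241),sw=(177,205),table=(280,300)).items(): print(n,P[v,u].round(1))
E
```

```text
strip [421.8  63.9  49.4]
ring2 [556.   80.6  52.6]
rail [673.9 142.5  72.3]
knobA [435.3 180.8 136.5]
knobB [448.1 -56.5 136.1]
knob1 [ 556.7 -148.5  135.5]
mod [ 678.6 -154.8  119.3]
r1 [ 549.9 -392.9   92.3]
r2 [ 477.6 -383.6   90.9]
r3 [ 404.3 -374.7   90.2]
sw [490.8 291.9  82.5]
table [260.   39.   -0.7]
```

View pics/a_top_z.png

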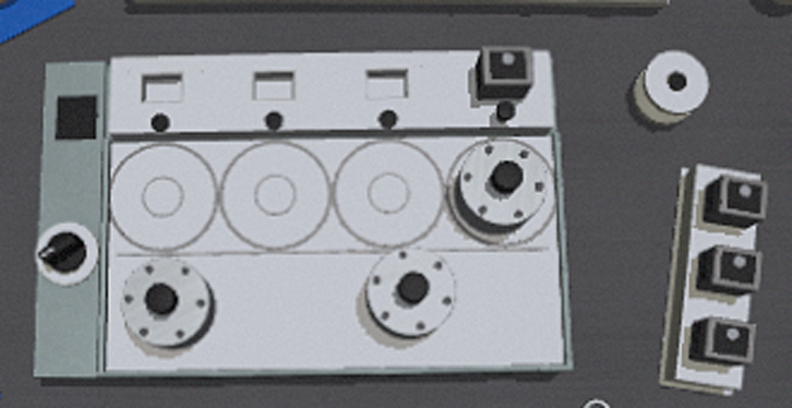

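The crop confirms that the popped head with its stem is at crop (505,110), which is ring 0. The flush heads are at (160,123), (274,121) and (388,119). The steel vessels are the three grey drums on the ceramic, and the coloured ones off it are decoys. Next I'll measure the hotplate frame, knobs, switch and rack.

```bash
cat > m.py <<'E'
from h import *
im=cv2.imread('pics/a_top.png'); g=cv2.cvtColor(im,cv2.COLOR_BGR2GRAY); cam=pose('top'); d=np.load('pics/a_top.npy'); P=cloud(d,cam)
# flush heads: dark blobs around known pixels, z=70
def blob(cx,cy,r,th=90):
    m=(g[cy-r:cy+r+1,cx-r:cx+r+1]<th); n,l,s,c=cv2.connectedComponentsWithStats(m.astype(np.uint8))
    k=1+np.argmax(s[1:,4]); return c[k]+[cx-r,cy-r],s[k,4]
H=[];
for cx,cy in((311,150),(264,150),(217,151)):
    c,a=blob(cx,cy,6); H.append(onplane(c,cam,70)[0]); print('head',c,a,H[-1].round(1))
# outer rings via cloud-free: fit from fine inner circle by dark pixels
Rr=[]
for cx,cy in((312,181),(265,182),(218,182)):
    win=g[cy-12:cy+13,cx-12:cx+13].astype(float); m=win<np.median(win)-10
    v,u=np.nonzero(m); c,_=cv2.minEnclosingCircle(np.c_[u,v].astype(np.float32)); 
    Rr.append(onplane([c[0]+cx-12,c[1]+cy-12],cam,50)[0]); print('ring',c[0]+cx-12,c[1]+cy-12,_,Rr[-1].round(1))
H=np.array(H);Rr=np.array(Rr)
# rigid fit 2D
src=np.array([[75,-60],[75,60],[75,180],[0,-60],[0,60],[0,180.]]); dst=np.r_[H[:,:2],Rr[:,:2]]
a=src-src.mean(0); b=dst-dst.mean(0)
yaw=np.arctan2((a[:,0]*b[:,1]-a[:,1]*b[:,0]).sum(),(a*b).sum()); Q=np.array([[np.cos(yaw),-np.sin(yaw)],[np.sin(yaw),np.cos(yaw)]])
t=dst.mean(0)-Q@src.mean(0); print('yaw',yaw,'o',t,'res',(dst-(src@Q.T+t)).round(1).tolist())
for i,y in enumerate((-180,-60,60,180)): print('socket',i,(Q@[115,y]+t).round(1),'ring',(Q@[0,y]+t).round(1))
for n,(cx,cy) in dict(A=(217,225),B=(321,220),one=(361,174)).items():
    c,a_=blob(cx,cy,11,70); w=onplane(c,cam,136)[0]; print(n,c,a_,w.round(1),'hp',(Q.T@(w[:2]-t)).round(1))
# modules tops by depth
for n,(cx,cy),z in(('m1',(360,127),120),('r+',(456,182),90),('r0',(454,211),90),('r-',(452,240),90)):
    S=P[cy-18:cy+19,cx-18:cx+19].reshape(-1,3); S=S[np.abs(S[:,2]-z)<5]; S=S[~np.isnan(S[:,0])]
    rect=cv2.minAreaRect(S[:,:2].astype(np.float32)); print(n,len(S),S.mean(0).round(1),rect)
c,a_=blob(177,205,13,60); print('sw',c,a_,onplane(c,cam,90)[0])
S=P[190:222,162:194].reshape(-1,3); S=S[np.abs(S[:,2]-94)<8]; print(len(S),S.mean(0)); 
if len(S)>4: print(cv2.minAreaRect(S[:,:2].astype(np.float32)))
E
python3 m.py
```

```text
head [311.13253012 152.01204819] 83 [629.9 -38.1  70. ]
head [263.74626866 152.23880597] 67 [628.9  81.3  70. ]
head [216.11627907 150.88372093] 43 [632.6 202.4  70. ]
ring 311.5 180.0714282989502 9.053794860839844 [562.1 -39.7  50. ]
ring 264.265362739563 180.93016719818115 9.21312141418457 [559.4  80.2  50. ]
ring 217.5 181.75 8.961824417114258 [557.  199.6  50. ]
yaw 0.007437058413651624 o [557.9360579   20.68768407] res [[-3.5, 0.6], [-3.6, 0.1], [1.0, 1.2], [3.7, -0.4], [1.9, -0.5], [0.4, -1.1]]
socket 0 [ 674.3 -158.5] ring [ 559.3 -159.3]
socket 1 [673.4 -38.5] ring [558.4 -39.3]
socket 2 [672.5  81.5] ring [557.5  80.7]
socket 3 [671.6 201.5] ring [556.6 200.7]
A [216.83076923 224.4       ] 130 [436.7 181.3 136. ] hp [-120.   161.6]
B [321.54330709 219.72440945] 127 [448.7 -57.7 136. ] hp [-109.8  -77.6]
one [360.5035461  173.58156028] 141 [ 557.6 -149.6  136. ] hp [  -1.6 -170.3]
m1 332 [ 677.2 -157.2  119.8] ((678.1319580078125, -158.6529541015625), (52.40886306762695, 41.276268005371094), 88.7862319946289)
r+ 329 [ 550.9 -404.8   89.4] ((551.119384765625, -405.323486328125), (53.95289611816406, 41.44226837158203), 78.24131774902344)
r0 341 [ 477.5 -392.4   89.4] ((477.2822265625, -393.4055480957031), (52.79170227050781, 41.42831802368164), 80.35736083984375)
r- 373 [ 403.5 -381.    89.4] ((403.66058349609375, -381.5135498046875), (53.29322052001953, 43.05367660522461), 80.98858642578125)
sw [176.97560976 204.7902439 ] 205 [489.98141819 289.81011986  90.        ]
101 [493.82040826 297.75780123  92.74709955]
((494.25457763671875, 298.02423095703125), (14.948659896850586, 40.353302001953125), 34.46672439575195)
```

```bash
cat >> h.py <<'E'
def go(x,y,z,ang=None):
    """print tool-axis shift (m) & turn to reach world x,y,z(mm), tool x at angle ang (deg, mod 180)"""
    st=ctrl.observe(); M=R.from_quat(st['tcp_rot']).as_matrix()
    s=M.T@(np.array([x,y,z])-st['position'])
    a=np.degrees(np.arctan2(M[1,0],M[0,0])); out=dict(t=round(st['clock'],2),pos=st['position'].round(1).tolist(),ang=round(a,1),q6=round(st['q'][5],2),q1=round(st['q'][0],2),F=st['contact_force'].round(1).tolist(),w=round(st['width'],1))
    print(out); print('shift m',(s/1000).round(4).tolist())
    if ang is not None:
        da=(ang-a+90)%180-90; print('turn options (rad about tool z):',[round(np.radians(-(da+k)),3) for k in(0,180,-180)], 'q6 sign: see')
E
python3 - <<'E'
from h import *
go(494,298,240,33)
im=cv2.imread('pics/a_top.png'); c=im[100:260,150:410]
cam=pose('top')
# use rings only for yaw, list socket hole pixels
g=cv2.cvtColor(im,cv2.COLOR_BGR2GRAY)
P=cloud(np.load('pics/a_top.npy'),cam)
# floor of socket holes: depth lower than rail
m=np.zeros(g.shape,bool)
reg=P[125:150,195:345]; v,u=np.nonzero((reg[...,2]<64)&(reg[...,0]>650)&(reg[...,0]<700))
n,l,s,c=cv2.connectedComponentsWithStats(((reg[...,2]<64)&(reg[...,0]>645)).astype(np.uint8))
for k in range(1,n):
    if s[k,4]>20: print(s[k],c[k]+[195,125],onplane(c[k]+[195,125],cam,60))
E
```

```text
{'t': 0.15, 'pos': [133.7, -507.2, 255.7], 'ang': np.float64(-75.2), 'q6': np.float64(1.57), 'q1': np.float64(-1.31), 'F': [0.5, -0.3, 0.3], 'w': 85.4}
shift m [-0.6867, -0.5536, 0.0167]
turn options (rad about tool z): [np.float64(1.253), np.float64(-1.889), np.float64(4.394)] q6 sign: see
[ 61   5  16  12 158] [263.77848101 135.42405063] [[677.17881631  82.77437066  60.        ]]
[108   4  17  12 176] [310.49431818 135.02840909] [[678.566865   -37.24826247  60.        ]]
[ 15   6  16  11 169] [217.4852071  136.20710059] [[675.37019307 202.48497088  60.        ]]
```

```bash
python3 -m creep '[[[-0.034,-0.028,0,-0.1],[-0.069,-0.055,0,-0.2],[-0.1,-0.083,0,-0.3],[-0.137,-0.11,0,-0.4],[-0.17,-0.138,0,-0.5],[-0.206,-0.166,0,-0.6],[-0.24,-0.194,0,-0.7],[-0.275,-0.22,0,-0.8],[-0.31,-0.25,0,-0.9],[-0.343,-0.277,0,-1.0]]]'; python3 -c "
from h import *
go(494,298,200,33)"
```

```text
clock: 1.15
position: [314.5, -103.5, 256.4]
tcp_rot: [0.988, -0.154, 0.0, 0.0]
contact_force: [0.7, -0.4, 0.2]
width: 85.0
{'t': 1.15, 'pos': [314.5, -103.5, 256.4], 'ang': np.float64(-17.7), 'q6': np.float64(1.56), 'q1': np.float64(-0.32), 'F': [0.7, -0.4, 0.2], 'w': 85.0}
shift m [0.0489, -0.4371, 0.0564]
turn options (rad about tool z): [np.float64(-0.885), np.float64(-4.027), np.float64(2.257)] q6 sign: see
```

```bash
python3 -m creep '[[[0.005,-0.044,0,-0.09],[0.01,-0.088,0,-0.18],[0.015,-0.131,0,-0.27],[0.02,-0.175,0,-0.36],[0.025,-0.219,0.01,-0.45],[0.03,-0.262,0.02,-0.54],[0.034,-0.306,0.03,-0.63],[0.039,-0.35,0.04,-0.72],[0.044,-0.394,0.05,-0.81],[0.049,-0.437,0.056,-0.885]]]' 100; python3 -c "
from h import *
snap('wrist','b1')
go(494,298,200,33)"
```

```text
clock: 2.15
position: [495.4, 297.0, 199.0]
tcp_rot: [0.959, 0.284, -0.001, 0.0]
contact_force: [-0.1, 0.3, 0.6]
width: 85.3
{'t': 2.2, 'pos': [498.7, 303.2, 197.7], 'ang': np.float64(33.3), 'q6': np.float64(1.53), 'q1': np.float64(0.54), 'F': [6.2, 7.1, -0.3], 'w': 85.6}
shift m [-0.0067, 0.0017, -0.0023]
turn options (rad about tool z): [np.float64(0.005), np.float64(-3.137), np.float64(3.147)] q6 sign: see
```

View pics/b1.png

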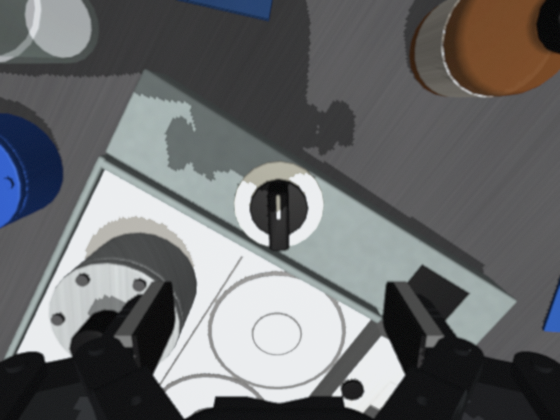

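```bash
python3 -m creep '[[[0,0,0,0],[0,0,0,0],[0,0,0,0],[0,0,0,0],[0,0,0,0],[0,0,0,0],[0,0,0,0],[0,0,0,0],[0,0,0,0],[0,0,0,0]]]' 45; python3 -c "
from h import *
im,d,cam=snap('wrist','b2')
P=cloud(d,cam)[150:270,220:340]
S=P.reshape(-1,3); T=S[(S[:,2]>90)&(S[:,2]<100)]; print(len(T),T.mean(0),cv2.minAreaRect(T[:,:2].astype(np.float32)))
g=im[150:270,220:340].min(2); w=(g>200)
B=S[(S[:,2]>50)&(S[:,2]<90)]; print(np.percentile(S[:,2],[5,20,50,80,95]))
go(*T.mean(0)[:2],81,33)
"
```

```text
clock: 3.2
position: [495.4, 295.4, 200.3]
tcp_rot: [0.959, 0.282, -0.0, -0.0]
contact_force: [0.1, -0.4, 0.4]
width: 38.4
1234 [494.3596451  298.91651823  93.37698446] ((494.87249755859375, 298.0250244140625), (13.977818489074707, 41.20323944091797), 34.45915985107422)
[nan nan nan nan nan]
{'t': 3.25, 'pos': [495.4, 295.4, 200.3], 'ang': np.float64(32.8), 'q6': np.float64(1.54), 'q1': np.float64(0.54), 'F': [-0.3, 0.4, -0.9], 'w': 38.5}
shift m [0.001, -0.0036, 0.1193]
turn options (rad about tool z): [np.float64(-0.004), np.float64(-3.145), np.float64(3.138)] q6 sign: see
```

View pics/b2.png

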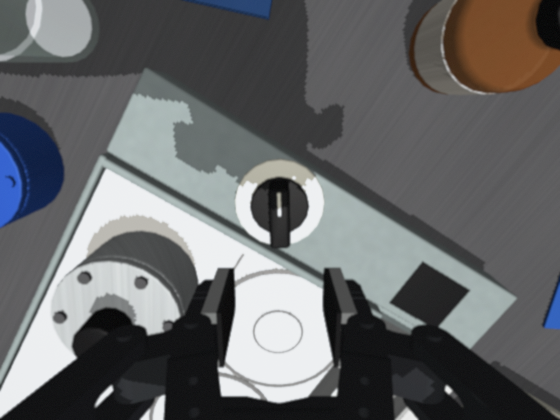

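```bash
python3 -m creep '[[[0.001,-0.0025,0.02,-0.03],[0.001,-0.0025,0.04,-0.03],[0.001,-0.0025,0.06,-0.03],[0.001,-0.0025,0.08,-0.03],[0.001,-0.0025,0.095,-0.03],[0.001,-0.0025,0.102,-0.03],[0.001,-0.0025,0.107,-0.03],[0.001,-0.0025,0.107,-0.03],[0.001,-0.0025,0.107,-0.03],[0.001,-0.0025,0.107,-0.03]]]' 45; python3 -c "
from h import *
go(494.9,298,93,34.5)"
python3 -m creep '[[[0,0,0,0],[0,0,0,0],[0,0,0,0],[0,0,0,0],[0,0,0,0],[0,0,0,0],[0,0,0,0],[0,0,0,0],[0,0,0,0],[0,0,0,0]]]' 0; python3 -c "
from h import *
go(494.9,298,93,34.5)"
```

```text
clock: 4.25
position: [495.5, 298.3, 94.2]
tcp_rot: [0.955, 0.296, 0.001, -0.0]
contact_force: [-0.6, 0.4, 0.1]
width: 38.3
{'t': 4.25, 'pos': [495.5, 298.3, 94.2], 'ang': np.float64(34.5), 'q6': np.float64(1.51), 'q1': np.float64(0.54), 'F': [-0.6, 0.4, 0.1], 'w': 38.3}
shift m [-0.0007, -0.0001, 0.0012]
turn options (rad about tool z): [np.float64(-0.0), np.float64(-3.142), np.float64(3.141)] q6 sign: see
clock: 5.25
position: [494.5, 297.7, 94.1]
tcp_rot: [0.955, 0.296, -0.0, 0.0]
contact_force: [-2.9, -1.2, 5.2]
width: 13.4
{'t': 5.25, 'pos': [494.5, 297.7, 94.1], 'ang': np.float64(34.5), 'q6': np.float64(1.51), 'q1': np.float64(0.54), 'F': [-2.9, -1.2, 5.2], 'w': 13.4}
shift m [0.0005, -0.0001, 0.0011]
turn options (rad about tool z): [np.float64(-0.0), np.float64(-3.142), np.float64(3.141)] q6 sign: see
```

Gripped, with a width of 13.4 mm against the 14 mm bar. I'll turn it counter-clockwise (negative about the tool's z) by about 1.0 rad.

```bash
python3 -m creep '[[[0,0,0,-0.12],[0,0,0,-0.24],[0,0,0,-0.36],[0,0,0,-0.48],[0,0,0,-0.6],[0,0,0,-0.72],[0,0,0,-0.84],[0,0,0,-0.94],[0,0,0,-1.0],[0,0,0,-1.0]]]'; python3 -c "
from h import *
go(494.9,298,200,91.5); print(ctrl.observe()['moment'])"
```

```text
clock: 6.25
position: [494.3, 297.4, 94.1]
tcp_rot: [0.696, 0.718, -0.0, -0.0]
contact_force: [-2.2, -1.9, 6.2]
width: 12.7
{'t': 6.25, 'pos': [494.3, 297.4, 94.1], 'ang': np.float64(91.8), 'q6': np.float64(0.51), 'q1': np.float64(0.54), 'F': [-2.2, -1.9, 6.2], 'w': 12.7}
shift m [0.0005, 0.0005, -0.1059]
turn options (rad about tool z): [np.float64(0.004), np.float64(-3.137), np.float64(3.146)] q6 sign: see
[-0.37249719  0.49484074 -0.43268149]
```

```bash
python3 -m creep '[[[0,0,0,0],[0,0,0,0],[0,0,0,0],[0,0,-0.02,0],[0,0,-0.05,0],[0,0,-0.08,0],[0,0,-0.1,0],[0,0,-0.106,0],[0,0,-0.106,0],[0,0,-0.106,0]]]' 45; python3 -c "
from h import *
im,d,cam=snap('wrist','b3')
P=cloud(d,cam)[150:270,220:340]
S=P.reshape(-1,3); T=S[(S[:,2]>90)&(S[:,2]<100)]; print(len(T),T.mean(0),cv2.minAreaRect(T[:,:2].astype(np.float32)))
im,d,cam=snap('top','b3t')
go(437,181,170,91)
"
```

```text
clock: 7.25
position: [494.3, 297.7, 198.1]
tcp_rot: [0.696, 0.718, -0.001, -0.0]
contact_force: [0.1, 0.3, 0.2]
width: 38.3
1261 [493.63723726 297.3291836   93.3632676 ] ((494.6747131347656, 297.5061340332031), (41.26462173461914, 13.716083526611328), 1.1948925256729126)
{'t': 7.35, 'pos': [494.1, 297.5, 197.7], 'ang': np.float64(91.8), 'q6': np.float64(0.51), 'q1': np.float64(0.54), 'F': [-0.7, 0.3, 0.0], 'w': 38.5}
shift m [-0.1146, -0.0606, 0.028]
turn options (rad about tool z): [np.float64(0.014), np.float64(-3.128), np.float64(3.155)] q6 sign: see
```

View pics/b3.png

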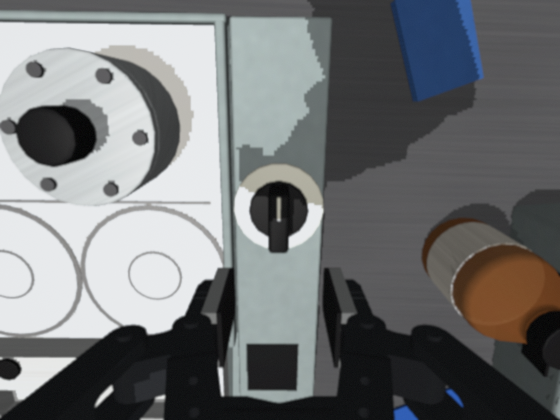

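View pics/b3t.png

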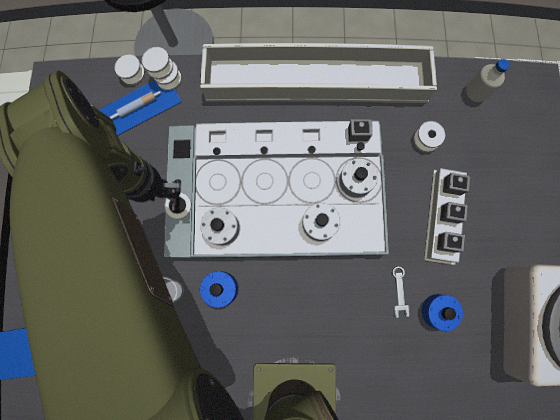

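```bash
cat >> h.py <<'E'
def knobs(d,cam,region=None):
    P=cloud(d,cam); m=(P[...,2]>131)&(P[...,2]<143)
    n,l,s,c=cv2.connectedComponentsWithStats(m.astype(np.uint8))
    for k in range(1,n):
        if s[k,4]<30: continue
        T=P[l==k]; (cc,r)=cv2.minEnclosingCircle(T[:,:2].astype(np.float32))
        if r<22: print('knob px',c[k].round(),'n',s[k,4],'xyz',T.mean(0).round(1),'circ',np.round(cc,1),round(r,1))
E
python3 - <<'E'
from h import *
W=np.eye(4); W[:3,:3]=R.from_quat([0.696,0.718,-0.001,0]).as_matrix(); W[:3,3]=[494.3,297.7,198.1]
p=ctrl.camera_params('wrist'); cam=(np.array(p['camera_matrix']),p['k1'],W@np.array(p['hand_eye']))
knobs(np.load('pics/b3.npy'),cam)
print('top'); knobs(np.load('pics/b3t.npy'),pose('top'))
E
```

```text
knob px [ 49. 136.] n 3144 xyz [437.8 184.1 136.5] circ [438.6 182.7] 15.3
knob px [548. 343.] n 1070 xyz [547.5 456.2 137.4] circ [548.9 463.3] 15.4
top
knob px [497.  71.] n 34 xyz [ 832.5 -511.9  135.7] circ [ 839.6 -516.8] 14.5
knob px [361. 173.] n 129 xyz [ 559.3 -150.9  136.2] circ [ 559.8 -151.2] 15.3
knob px [322. 219.] n 128 xyz [449.2 -58.1 136.3] circ [449.8 -58. ] 14.8
knob px [217. 224.] n 133 xyz [437.4 181.7 136.7] circ [437.6 182.4] 14.7
```

```bash
python3 -m creep '[[[-0.04,-0.02,0,0],[-0.08,-0.04,0,0],[-0.113,-0.06,0,0],[-0.113,-0.06,0,0.01],[-0.113,-0.06,0,0.01],[-0.113,-0.06,0.02,0.01],[-0.113,-0.06,0.04,0.01],[-0.113,-0.06,0.055,0.01],[-0.113,-0.06,0.061,0.01],[-0.113,-0.06,0.061,0.01]]]' 65; python3 -c "
from h import *
go(438,182.5,137,91.2)"
```

```text
clock: 8.35
position: [438.4, 183.7, 137.3]
tcp_rot: [0.699, 0.715, -0.001, -0.0]
contact_force: [-0.0, -0.3, -0.8]
width: 55.7
{'t': 8.35, 'pos': [438.4, 183.7, 137.3], 'ang': np.float64(91.3), 'q6': np.float64(0.37), 'q1': np.float64(0.4), 'F': [-0.0, -0.3, -0.8], 'w': 55.7}
shift m [-0.0012, -0.0004, 0.0003]
turn options (rad about tool z): [np.float64(0.001), np.float64(-3.14), np.float64(3.143)] q6 sign: see
```

```bash
python3 -m creep '[[[0,0,0,0],[0,0,0,0],[0,0,0,0],[0,0,0,0],[0,0,0,0],[0.001,0.006,0,0],[0.002,0.014,0,0],[0.003,0.022,0,0],[0.004,0.03,0,0],[0.004,0.032,0,0]]]' 0; python3 -c "
from h import *
go(558.5,200,137,91.2)"
```

```text
clock: 9.35
position: [468.4, 188.0, 139.4]
tcp_rot: [0.7, 0.715, -0.001, -0.002]
contact_force: [-10.9, -0.1, 17.8]
width: 28.0
{'t': 9.35, 'pos': [468.4, 188.0, 139.4], 'ang': np.float64(91.2), 'q6': np.float64(0.36), 'q1': np.float64(0.38), 'F': [-10.9, -0.1, 17.8], 'w': 28.0}
shift m [0.0101, 0.0904, 0.0021]
turn options (rad about tool z): [np.float64(0.0), np.float64(-3.141), np.float64(3.142)] q6 sign: see
```

```bash
python3 -m creep '[[[0.001,0.01,-0.001,0],[0.002,0.02,-0.001,0],[0.003,0.03,-0.001,0],[0.005,0.042,-0.001,0],[0.006,0.054,-0.001,0],[0.007,0.066,-0.001,0],[0.009,0.078,-0.001,0],[0.01,0.086,-0.001,0],[0.01,0.09,-0.001,0],[0.01,0.09,-0.001,0]]]' 0; python3 -c "
from h import *
go(558.5,200,137,91.2)"
```

```text
clock: 10.35
position: [560.4, 200.1, 139.4]
tcp_rot: [0.7, 0.715, 0.0, -0.0]
contact_force: [-3.4, 0.4, 4.7]
width: 27.8
{'t': 10.35, 'pos': [560.4, 200.1, 139.4], 'ang': np.float64(91.2), 'q6': np.float64(0.32), 'q1': np.float64(0.34), 'F': [-3.4, 0.4, 4.7], 'w': 27.8}
shift m [-0.0, -0.0019, 0.0024]
turn options (rad about tool z): [np.float64(0.0), np.float64(-3.141), np.float64(3.142)] q6 sign: see
```

```bash
python3 -m creep '[[[0,0,0,0],[0,0,0,0],[0,0,0,0],[0,0,0,0],[0,0,-0.01,0],[0,0,-0.03,0],[0,0,-0.05,0],[0,0,-0.065,0],[0,0,-0.075,0],[0,0,-0.075,0]]]' 65; python3 -c "
from h import *
im,d,cam=snap('wrist','c1'); knobs(d,cam)
go(449.5,-58,210,91.2)"
```

```text
clock: 11.35
position: [561.2, 200.1, 216.4]
tcp_rot: [0.7, 0.715, 0.002, 0.001]
contact_force: [0.3, 0.6, -0.6]
width: 55.5
knob px [278. 231.] n 1911 xyz [557.7 200.1 136.4] circ [559.  200.1] 15.0
{'t': 11.4, 'pos': [560.6, 199.9, 215.1], 'ang': np.float64(91.2), 'q6': np.float64(0.32), 'q1': np.float64(0.34), 'F': [-1.0, 0.1, 0.4], 'w': 55.0}
shift m [-0.2555, -0.1165, 0.0048]
turn options (rad about tool z): [np.float64(0.0), np.float64(-3.141), np.float64(3.142)] q6 sign: see
```

View pics/c1.png

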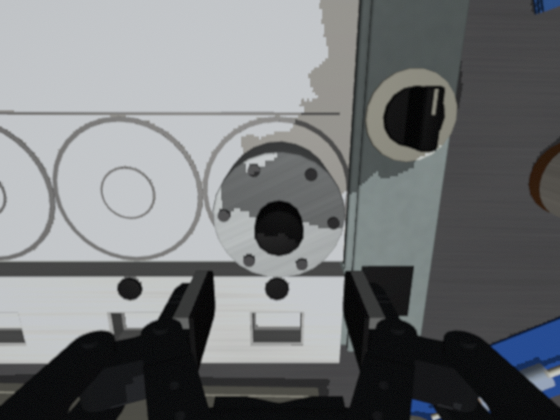

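Run:
```python
from h import *
W=np.eye(4); W[:3,:3]=R.from_quat([0.7,0.715,0.002,0.001]).as_matrix(); W[:3,3]=[561.2,200.1,216.4]
p=ctrl.camera_params('wrist'); cam=(np.array(p['camera_matrix']),p['k1'],W@np.array(p['hand_eye']))
print('ring2',onplane([127.5,192],cam,50),'heads',onplane([[129,288.5],[277,288.5]],cam,70))
print('sock3 corners',onplane([[252,312],[302,312],[251,343],[302,343]],cam,70))
im=cv2.imread('pics/c1.png'); cv2.imwrite('pics/c1z.png',cv2.resize(im[260:370,80:360],None,fx=2.8,fy=2.8,interpolation=cv2.INTER_CUBIC))
```

```text
ring2 [[559.51381686  78.25274653  50.        ]] heads [[636.0326248   79.09217125  70.        ]
 [633.61328745 200.58301841  70.        ]]
sock3 corners [[656.33199529 179.9962864   70.        ]
 [655.47675661 222.05259717  70.        ]
 [687.38725464 179.07996569  70.        ]
 [686.49363994 223.32550498  70.        ]]
```

View pics/c1z.png

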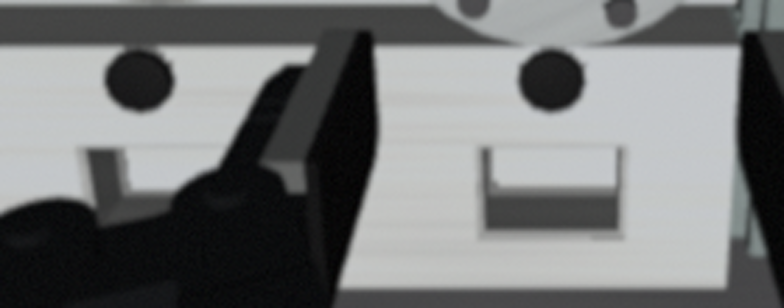

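```bash
python3 -m creep '[[[-0.043,-0.02,0,0],[-0.086,-0.04,0,0],[-0.128,-0.06,0,0],[-0.171,-0.08,0,0],[-0.214,-0.1,0,0],[-0.242,-0.11,0,0],[-0.252,-0.115,0,0],[-0.2555,-0.1165,0,0],[-0.2555,-0.1165,0,0],[-0.2555,-0.1165,0,0]]]' 65; python3 -c "
from h import *
im,d,cam=snap('wrist','c2'); knobs(d,cam)
go(449.5,-58,139,91.2)"
```

```text
clock: 12.4
position: [449.7, -57.2, 214.1]
tcp_rot: [0.699, 0.715, 0.0, -0.0]
contact_force: [0.5, 0.1, -0.6]
width: 55.1
knob px [273. 237.] n 1915 xyz [449.  -60.4 136.4] circ [450.2 -60.4] 14.9
knob px [138. 403.] n 73 xyz [ 571.9 -150.2  136.6] circ [ 571.1 -151.3] 7.1
{'t': 12.45, 'pos': [449.7, -57.2, 214.1], 'ang': np.float64(91.3), 'q6': np.float64(-0.15), 'q1': np.float64(-0.13), 'F': [0.4, 0.3, 0.0], 'w': 55.6}
shift m [-0.0009, -0.0002, 0.0751]
turn options (rad about tool z): [np.float64(0.002), np.float64(-3.14), np.float64(3.144)] q6 sign: see
```

```bash
python3 -m creep '[[[-0.002,0,0.03,0],[-0.002,0,0.05,0],[-0.002,0,0.065,0],[-0.002,0,0.074,0],[-0.002,0,0.075,0],[-0.002,0,0.075,0],[-0.002,0,0.075,0],[-0.002,0,0.075,0],[-0.002,0,0.075,0],[-0.002,0,0.075,0]]]' 65; python3 -m creep '[[[0,0,0,0],[0,0,0,0],[0,0,0,0],[0,0,0,0],[0,0,0,0],[0.002,0.002,0,0],[0.008,0.007,0,0],[0.016,0.013,0,0],[0.024,0.02,0,0],[0.026,0.022,0,0]]]' 0; python3 -c "
from h import *
go(559.5,79,139,91.2)"
```

```text
clock: 13.45
position: [449.4, -60.3, 139.7]
tcp_rot: [0.7, 0.715, 0.0, 0.0]
contact_force: [0.3, -0.5, 0.1]
width: 55.5
clock: 14.45
position: [470.3, -34.4, 139.7]
tcp_rot: [0.7, 0.715, -0.001, 0.001]
contact_force: [-5.7, -6.3, 12.9]
width: 28.1
{'t': 14.45, 'pos': [470.3, -34.4, 139.7], 'ang': np.float64(91.2), 'q6': np.float64(-0.09), 'q1': np.float64(-0.07), 'F': [-5.7, -6.3, 12.9], 'w': 28.1}
shift m [0.1115, 0.0916, 0.0003]
turn options (rad about tool z): [np.float64(0.0), np.float64(-3.141), np.float64(3.142)] q6 sign: see
```

```bash
python3 -m creep '[[[0.012,0.01,0,0],[0.026,0.021,0,0],[0.04,0.033,0,0],[0.054,0.044,0,0],[0.068,0.056,0,0],[0.082,0.067,0,0],[0.096,0.079,0,0],[0.106,0.087,0,0],[0.111,0.09,0,0],[0.1115,0.091,0,0]]]' 0; python3 -m creep '[[[0,0,0,0],[0,0,0,0],[0,0,0,0],[0,0,0,0],[0,0,-0.01,0],[0,0,-0.03,0],[0,0,-0.05,0],[0,0,-0.065,0],[0,0,-0.075,0],[0,0,-0.075,0]]]' 65; python3 -c "
from h import *
im,d,cam=snap('wrist','c3'); knobs(d,cam)
go(560,-151,210,91.2)"
```

```text
clock: 15.45
position: [558.9, 79.2, 139.7]
tcp_rot: [0.699, 0.715, -0.001, 0.0]
contact_force: [-2.3, -4.7, 8.8]
width: 28.2
clock: 16.45
position: [560.3, 79.8, 216.3]
tcp_rot: [0.7, 0.715, 0.001, 0.001]
contact_force: [0.6, 0.1, -0.0]
width: 55.4
knob px [277. 234.] n 1878 xyz [558.6  79.2 136.4] circ [559.9  79.2] 14.9
knob px [481. 237.] n 2085 xyz [558.1 198.3 136.2] circ [559.1 199.8] 15.4
{'t': 16.5, 'pos': [559.7, 79.8, 215.1], 'ang': np.float64(91.2), 'q6': np.float64(0.12), 'q1': np.float64(0.14), 'F': [-1.0, 0.1, -0.2], 'w': 55.5}
shift m [-0.2307, -0.0046, 0.005]
turn options (rad about tool z): [np.float64(0.0), np.float64(-3.141), np.float64(3.142)] q6 sign: see
```

View pics/c3.png

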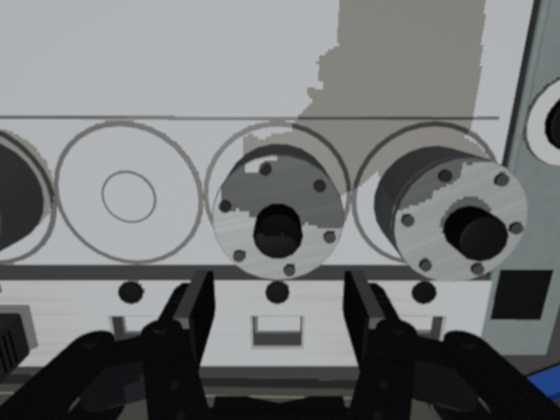

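```bash
python3 -m creep '[[[-0.045,-0.001,0,0],[-0.09,-0.002,0,0],[-0.135,-0.003,0,0],[-0.175,-0.004,0,0],[-0.21,-0.004,0,0],[-0.225,-0.0046,0,0],[-0.23,-0.0046,0,0],[-0.2307,-0.0046,0,0],[-0.2307,-0.0046,0,0],[-0.2307,-0.0046,0,0]]]' 65; python3 -c "
from h import *
im,d,cam=snap('wrist','c4'); knobs(d,cam)
go(560,-151,139,91.2)"
```

```text
clock: 17.5
position: [559.5, -149.6, 214.2]
tcp_rot: [0.699, 0.715, 0.0, -0.0]
contact_force: [0.5, -0.3, 0.2]
width: 55.4
knob px [272. 237.] n 1910 xyz [ 559.  -153.1  136.4] circ [ 560.2 -153.1] 14.9
{'t': 17.55, 'pos': [559.5, -149.7, 214.3], 'ang': np.float64(91.3), 'q6': np.float64(-0.28), 'q1': np.float64(-0.26), 'F': [0.1, -0.5, 1.0], 'w': 55.1}
shift m [-0.0013, 0.0005, 0.0753]
turn options (rad about tool z): [np.float64(0.002), np.float64(-3.14), np.float64(3.144)] q6 sign: see
```

View pics/c4.png

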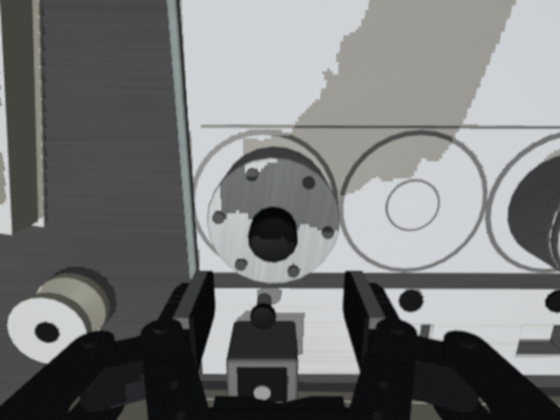

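```bash
python3 -m creep '[[[-0.003,0.001,0.03,0],[-0.003,0.001,0.05,0],[-0.003,0.001,0.065,0],[-0.003,0.001,0.074,0],[-0.003,0.001,0.075,0],[-0.003,0.001,0.075,0],[-0.003,0.001,0.075,0],[-0.003,0.001,0.075,0],[-0.003,0.001,0.075,0],[-0.003,0.001,0.075,0]]]' 65; python3 -m creep '[[[0,0,0,0],[0,0,0,0],[0,0,0,0],[0,0,0,0],[0,0,0,0],[0.004,0,0,0],[0.01,0,0,0],[0.018,0,0,0],[0.026,0,0,0],[0.028,0,0,0]]]' 0; python3 -c "
from h import *
W=np.eye(4); W[:3,:3]=R.from_quat([0.699,0.715,0,0]).as_matrix(); W[:3,3]=[559.5,-149.6,214.2]
p=ctrl.camera_params('wrist'); cam=(np.array(p['camera_matrix']),p['k1'],W@np.array(p['hand_eye']))
print('ring1',onplane([412.7,205],cam,50),'head1',onplane([411,300.5],cam,70))
go(561.5,-41,139,91.2)"
```

```text
clock: 18.55
position: [560.8, -154.1, 139.7]
tcp_rot: [0.7, 0.715, 0.0, 0.0]
contact_force: [-0.3, -0.4, -0.7]
width: 55.7
clock: 19.55
position: [560.6, -126.6, 139.7]
tcp_rot: [0.7, 0.715, -0.0, 0.001]
contact_force: [1.0, -3.9, 2.7]
width: 28.2
ring1 [[562.42465489 -40.62723525  50.        ]] head1 [[638.43726212 -38.74131021  70.        ]]
{'t': 19.55, 'pos': [560.6, -126.6, 139.7], 'ang': np.float64(91.2), 'q6': np.float64(-0.24), 'q1': np.float64(-0.22), 'F': [1.0, -3.9, 2.7], 'w': 28.2}
shift m [0.0856, 0.0027, 0.0005]
turn options (rad about tool z): [np.float64(0.0), np.float64(-3.141), np.float64(3.142)] q6 sign: see
```

```bash
python3 -m creep '[[[0.01,0,0,0],[0.02,0.001,0,0],[0.032,0.001,0,0],[0.044,0.001,0,0],[0.056,0.002,0,0],[0.068,0.002,0,0],[0.078,0.002,0,0],[0.084,0.003,0,0],[0.086,0.003,0,0],[0.086,0.003,0,0]]]' 0; python3 -m creep '[[[0,0,0,0],[0,0,0,0],[0,0,0,0],[0,0,0,0],[0,0,-0.01,0],[0,0,-0.03,0],[0,0,-0.05,0],[0,0,-0.065,0],[0,0,-0.075,0],[0,0,-0.075,0]]]' 65; python3 -c "
from h import *
im,d,cam=snap('wrist','c5'); knobs(d,cam)
im,d,cam=snap('top','c5t'); knobs(d,cam)
go(560,-158,214,91.2)"
```

```text
clock: 20.55
position: [561.3, -40.2, 139.6]
tcp_rot: [0.7, 0.715, -0.0, 0.001]
contact_force: [0.2, -3.6, 5.8]
width: 28.1
clock: 21.55
position: [562.2, -40.0, 216.3]
tcp_rot: [0.7, 0.715, 0.001, 0.001]
contact_force: [0.2, -0.6, -0.7]
width: 55.5
knob px [278. 233.] n 1893 xyz [559.8 -40.1 136.4] circ [561. -40.] 14.9
knob px [480. 235.] n 2082 xyz [559.1  77.4 136.3] circ [560.1  78.8] 15.4
knob px [497.  71.] n 32 xyz [ 832.8 -511.6  136.7] circ [ 839.4 -516.7] 14.5
knob px [211. 173.] n 127 xyz [558.3 200.  136.7] circ [559.1 200.4] 15.2
knob px [261. 172.] n 122 xyz [558.9  81.3 136.6] circ [558.7  81.7] 15.0
knob px [100. 177.] n 130 xyz [548.2 467.2 139.2] circ [550.1 468.6] 16.5
{'t': 21.65, 'pos': [561.0, -40.0, 214.2], 'ang': np.float64(91.2), 'q6': np.float64(-0.09), 'q1': np.float64(-0.07), 'F': [-0.1, -0.3, -1.2], 'w': 55.4}
shift m [-0.118, -0.0035, 0.0002]
turn options (rad about tool z): [np.float64(0.0), np.float64(-3.141), np.float64(3.142)] q6 sign: see
```

View pics/c5t.png

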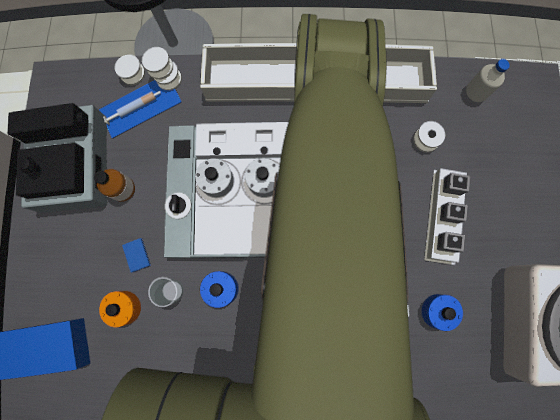

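View pics/c5.png

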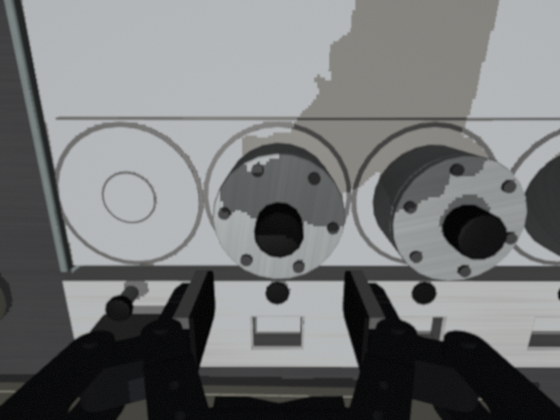

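```bash
python3 -m creep '[[[-0.03,0.03,0,0],[-0.06,0.06,0,0],[-0.09,0.09,0,0],[-0.11,0.108,0,0],[-0.115,0.113,0,0],[-0.116,0.114,0,0],[-0.116,0.114,0,0],[-0.116,0.114,0,0],[-0.116,0.114,0,0],[-0.116,0.114,0,0]]]' 100
cat >> h.py <<'E'
def tops(d,cam,z,tol=4,amin=150):
    P=cloud(d,cam); m=(np.abs(P[...,2]-z)<tol)
    n,l,s,c=cv2.connectedComponentsWithStats(m.astype(np.uint8))
    for k in range(1,n):
        if s[k,4]<amin: continue
        T=P[l==k]; r=cv2.minAreaRect(T[:,:2].astype(np.float32))
        if 30<min(r[1]) and max(r[1])<65: print('top px',c[k].round(),'n',s[k,4],'z',round(np.median(T[:,2]),1),'rect',np.round(r[0],1),np.round(r[1],1),round(r[2],1))
E
python3 -c "
from h import *
im,d,cam=snap('wrist','d1'); tops(d,cam,120)
go(678,-158,108,91.2)"
```

```text
clock: 22.65
position: [677.2, -152.8, 214.8]
tcp_rot: [0.699, 0.715, 0.0, 0.0]
contact_force: [0.1, -0.8, -0.5]
width: 85.3
top px [269. 228.] n 5045 z 120.0 rect [ 679.1 -159. ] [41.8 52.2] 0.9
{'t': 22.7, 'pos': [677.3, -153.0, 214.8], 'ang': np.float64(91.3), 'q6': np.float64(-0.24), 'q1': np.float64(-0.22), 'F': [0.0, 0.1, 0.4], 'w': 85.7}
shift m [-0.0051, 0.0005, 0.1068]
turn options (rad about tool z): [np.float64(0.001), np.float64(-3.141), np.float64(3.143)] q6 sign: see
```

View pics/d1.png

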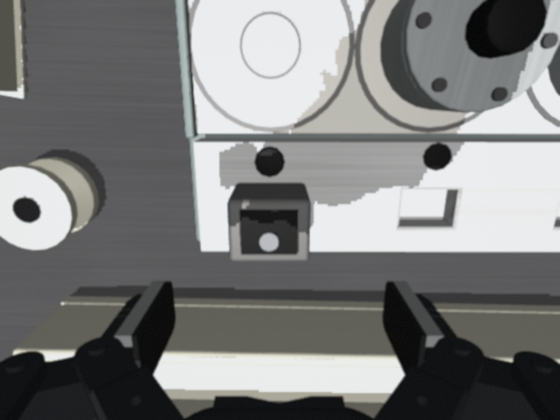

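```bash
python3 -m creep '[[[-0.006,0.002,0.02,0],[-0.006,0.002,0.045,0],[-0.006,0.002,0.07,0],[-0.006,0.002,0.09,0],[-0.006,0.002,0.102,0],[-0.006,0.002,0.107,0],[-0.006,0.002,0.107,0],[-0.006,0.002,0.107,0],[-0.006,0.002,0.107,0],[-0.006,0.002,0.107,0]]]' 100;python3 -c "
from h import *
go(679.1,-159,108,91.2)"
python3 -m creep '[[[0,0,0,0],[0,0,0,0],[0,0,0,0],[0,0,0,0],[0,0,0,0],[0,0,0,0],[0,0,0,0],[0,0,0,0],[0,0,0,0],[0,0,0,0]]]' 0; python3 -c "
from h import *
go(676.5,-39,140,91.2)"
```

```text
clock: 23.7
position: [680.4, -159.7, 108.4]
tcp_rot: [0.7, 0.715, 0.001, 0.001]
contact_force: [-0.6, 0.1, 0.6]
width: 85.5
{'t': 23.7, 'pos': [680.4, -159.7, 108.4], 'ang': np.float64(91.2), 'q6': np.float64(-0.25), 'q1': np.float64(-0.23), 'F': [-0.6, 0.1, 0.6], 'w': 85.5}
shift m [0.0007, -0.0012, 0.0004]
turn options (rad about tool z): [np.float64(0.0), np.float64(-3.141), np.float64(3.142)] q6 sign: see
clock: 24.7
position: [680.0, -159.6, 107.7]
tcp_rot: [0.7, 0.715, 0.0, 0.0]
contact_force: [1.4, -0.6, 5.6]
width: 51.4
{'t': 24.7, 'pos': [680.0, -159.6, 107.7], 'ang': np.float64(91.2), 'q6': np.float64(-0.25), 'q1': np.float64(-0.23), 'F': [1.4, -0.6, 5.6], 'w': 51.4}
shift m [0.1206, -0.0009, -0.0323]
turn options (rad about tool z): [np.float64(0.0), np.float64(-3.141), np.float64(3.142)] q6 sign: see
```

```bash
python3 -m creep '[[[0,0,-0.01,0],[0,0,-0.025,0],[0,0,-0.035,0],[0.03,0,-0.035,0],[0.06,0,-0.035,0],[0.09,0,-0.035,0],[0.11,0,-0.035,0],[0.12,0,-0.035,0],[0.12,0,-0.035,0],[0.12,0,-0.035,0]]]' 0; python3 -c "
from h import *
im,d,cam=snap('wrist','d2'); print(cam[2].round(4).tolist())
go(677.5,-39.6,108,91.2)"
```

```text
clock: 25.7
position: [677.2, -40.3, 142.2]
tcp_rot: [0.7, 0.714, -0.0, 0.0]
contact_force: [1.1, -0.4, -0.8]
width: 51.5
[[-0.0206, 0.9515, 0.307, 599.3112], [0.9998, 0.02, 0.0052, -41.7121], [-0.0012, 0.307, -0.9517, 259.745], [0.0, 0.0, 0.0, 1.0]]
{'t': 25.75, 'pos': [677.2, -40.7, 142.2], 'ang': np.float64(91.2), 'q6': np.float64(-0.08), 'q1': np.float64(-0.06), 'F': [-1.0, 0.0, -1.8], 'w': 51.2}
shift m [0.0011, 0.0003, 0.0342]
turn options (rad about tool z): [np.float64(-0.001), np.float64(-3.142), np.float64(3.141)] q6 sign: see
```

View pics/d2.png

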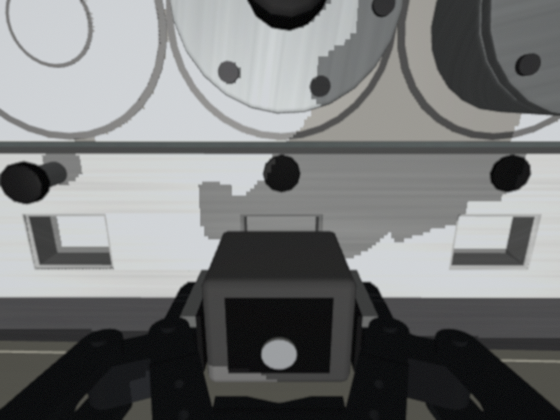

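```bash
python3 -m creep '[[[0.0005,0,0.006,0],[0.0005,0,0.012,0],[0.0005,0,0.018,0],[0.0005,0,0.022,0],[0.0005,0,0.026,0],[0.0005,0,0.03,0],[0.0005,0,0.034,0],[0.0005,0,0.036,0],[0.0005,0,0.036,0],[0.0005,0,0.036,0]]]' 0; python3 -c "
from h import *
go(677.5,-39.6,107.7,91.2)"
```

```text
clock: 26.75
position: [677.3, -39.0, 107.7]
tcp_rot: [0.7, 0.715, 0.0, 0.0]
contact_force: [-1.7, 0.8, 5.8]
width: 51.3
{'t': 26.75, 'pos': [677.3, -39.0, 107.7], 'ang': np.float64(91.2), 'q6': np.float64(-0.08), 'q1': np.float64(-0.06), 'F': [-1.7, 0.8, 5.8], 'w': 51.3}
shift m [-0.0006, 0.0001, 0.0]
turn options (rad about tool z): [np.float64(0.0), np.float64(-3.141), np.float64(3.142)] q6 sign: see
```

```bash
python3 -m creep '[[[0,0,0,0],[0,0,0,0],[0,0,0,0],[0,0,-0.02,0],[0,0,-0.05,0],[0,0,-0.08,0],[0,0,-0.1,0],[0,0,-0.108,0],[0,0,-0.108,0],[0,0,-0.108,0]]]' 100; python3 -c "
from h import *
im,d,cam=snap('wrist','d3'); tops(d,cam,120);knobs(d,cam)
go(551,-405,190,80.8)"
```

```text
clock: 27.75
position: [676.6, -39.0, 213.0]
tcp_rot: [0.7, 0.715, -0.001, -0.001]
contact_force: [-0.3, -0.2, -0.1]
width: 85.0
top px [278. 228.] n 5192 z 120.0 rect [676.7 -39. ] [42.  52.1] 1.1
knob px [281.  22.] n 2614 xyz [564.4 -40.  136.6] circ [561.7 -40.1] 14.9
knob px [525.  24.] n 2991 xyz [562.9  77.3 136.4] circ [560.6  78.7] 15.2
{'t': 27.8, 'pos': [676.3, -39.0, 212.5], 'ang': np.float64(91.2), 'q6': np.float64(-0.08), 'q1': np.float64(-0.06), 'F': [-0.5, -0.0, -0.8], 'w': 85.5}
shift m [-0.3633, -0.1329, 0.0228]
turn options (rad about tool z): [np.float64(0.182), np.float64(-2.96), np.float64(3.323)] q6 sign: see
```

```bash
python3 -m creep '[[[-0.045,-0.016,0,0.02],[-0.09,-0.033,0,0.04],[-0.136,-0.05,0,0.06],[-0.182,-0.066,0,0.09],[-0.227,-0.083,0,0.11],[-0.272,-0.1,0,0.14],[-0.318,-0.116,0,0.16],[-0.35,-0.128,0.01,0.18],[-0.363,-0.133,0.02,0.182],[-0.363,-0.133,0.02,0.182]]]' 100; python3 -c "
from h import *
im,d,cam=snap('wrist','e1'); tops(d,cam,90)
go(551,-405,78,80.8)"
```

```text
clock: 28.8
position: [549.6, -405.4, 190.8]
tcp_rot: [0.763, 0.647, -0.001, -0.003]
contact_force: [-0.4, 1.4, -1.0]
width: 85.7
top px [274. 107.] n 6514 z 90.1 rect [ 477.8 -396. ] [52.1 41.9] 80.9
top px [275. 227.] n 4832 z 90.1 rect [ 551.3 -407.5] [52.  41.6] 81.3
{'t': 28.85, 'pos': [550.7, -404.0, 191.9], 'ang': np.float64(80.7), 'q6': np.float64(-0.47), 'q1': np.float64(-0.63), 'F': [-0.4, 0.5, 0.1], 'w': 85.4}
shift m [-0.0012, 0.0009, 0.1139]
turn options (rad about tool z): [np.float64(-0.001), np.float64(-3.143), np.float64(3.14)] q6 sign: see
```

View pics/e1.png

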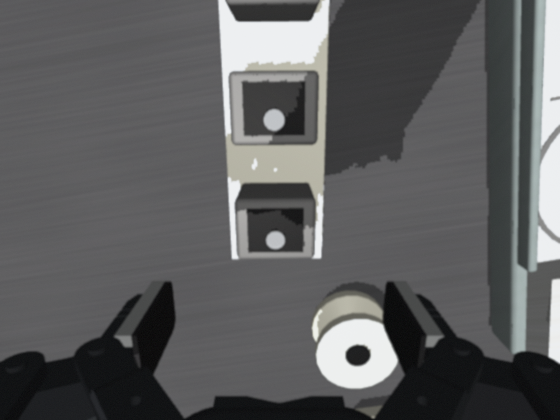

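```bash
python3 -m creep '[[[-0.0025,0.001,0.02,0],[-0.0025,0.001,0.045,0],[-0.0025,0.001,0.07,0],[-0.0025,0.001,0.09,0],[-0.0025,0.001,0.105,0],[-0.0025,0.001,0.112,0],[-0.0025,0.001,0.114,0],[-0.0025,0.001,0.114,0],[-0.0025,0.001,0.114,0],[-0.0025,0.001,0.114,0]]]' 100;python3 -c "
from h import *
go(551.3,-406.5,78,81)"
python3 -m creep '[[[0,0,0,0],[0,0,0,0],[0,0,0,0],[0,0,0,0],[0,0,0,0],[0,0,0,0],[0,0,0,0],[0,0,0,0],[0,0,0,0],[0,0,0,0]]]' 0; python3 -c "
from h import *
go(671.9,201,160,91.2)"
```

```text
clock: 29.85
position: [553.1, -407.7, 81.4]
tcp_rot: [0.762, 0.648, 0.0, 0.001]
contact_force: [-0.2, 0.8, -0.5]
width: 85.1
{'t': 29.85, 'pos': [553.1, -407.7, 81.4], 'ang': np.float64(80.8), 'q6': np.float64(-0.47), 'q1': np.float64(-0.64), 'F': [-0.2, 0.8, -0.5], 'w': 85.1}
shift m [0.0009, -0.002, 0.0034]
turn options (rad about tool z): [np.float64(-0.004), np.float64(-3.145), np.float64(3.138)] q6 sign: see
clock: 30.85
position: [552.7, -407.8, 80.9]
tcp_rot: [0.762, 0.648, 0.0, 0.001]
contact_force: [-0.2, -0.0, 4.8]
width: 51.3
{'t': 30.85, 'pos': [552.7, -407.8, 80.9], 'ang': np.float64(80.8), 'q6': np.float64(-0.47), 'q1': np.float64(-0.64), 'F': [-0.2, -0.0, 4.8], 'w': 51.3}
shift m [0.62, 0.0202, -0.0796]
turn options (rad about tool z): [np.float64(-0.182), np.float64(-3.323), np.float64(2.96)] q6 sign: see
```

```bash
python3 -m creep '[[[0,0,-0.01,0],[0,0,-0.04,0],[0,0,-0.08,0],[0,0,-0.12,0],[0.02,0,-0.14,0],[0.06,0.002,-0.14,-0.02],[0.105,0.004,-0.14,-0.04],[0.15,0.006,-0.14,-0.06],[0.195,0.008,-0.14,-0.08],[0.24,0.01,-0.14,-0.1]]]' 0; python3 -c "
from h import *
go(672.9,201,146,91.2)"
```

```text
clock: 31.85
position: [600.1, -170.1, 219.8]
tcp_rot: [0.728, 0.686, -0.0, -0.001]
contact_force: [1.2, 0.5, -1.5]
width: 51.2
{'t': 31.85, 'pos': [600.1, -170.1, 219.8], 'ang': np.float64(86.6), 'q6': np.float64(-0.22), 'q1': np.float64(-0.28), 'F': [1.2, 0.5, -1.5], 'w': 51.2}
shift m [0.3747, 0.0505, 0.074]
turn options (rad about tool z): [np.float64(-0.081), np.float64(-3.223), np.float64(3.061)] q6 sign: see
```

```bash
python3 -m creep '[[[0.045,0.006,0,-0.02],[0.09,0.012,0,-0.04],[0.137,0.019,0,-0.06],[0.184,0.025,0,-0.081],[0.23,0.031,0,-0.081],[0.277,0.037,0,-0.081],[0.322,0.043,0,-0.081],[0.355,0.048,0,-0.081],[0.371,0.05,0,-0.081],[0.375,0.0505,0,-0.081]]]' 0; python3 -c "
from h import *
go(672.9,201,146,91.2)"
```

```text
clock: 32.85
position: [673.4, 201.0, 219.3]
tcp_rot: [0.699, 0.715, -0.001, -0.0]
contact_force: [-0.0, -0.3, -2.0]
width: 51.6
{'t': 32.85, 'pos': [673.4, 201.0, 219.3], 'ang': np.float64(91.3), 'q6': np.float64(0.27), 'q1': np.float64(0.29), 'F': [-0.0, -0.3, -2.0], 'w': 51.6}
shift m [0.0001, -0.0004, 0.0733]
turn options (rad about tool z): [np.float64(0.002), np.float64(-3.14), np.float64(3.143)] q6 sign: see
```

```bash
python3 -m creep '[[[0,0,0.02,0],[0,0,0.04,0],[0,0,0.055,0],[0,0,0.067,0],[0,0,0.073,0],[0,0,0.073,0],[0,0,0.073,0],[0,0,0.073,0],[0,0,0.073,0],[0,0,0.073,0]]]' 0; python3 -c "
from h import *
im,d,cam=snap('wrist','e2'); knobs(d,cam)
go(672.9,201,110.9,91.2)"
```

```text
clock: 33.85
position: [674.2, 199.3, 147.9]
tcp_rot: [0.7, 0.714, 0.0, 0.0]
contact_force: [-0.1, 0.2, -2.0]
width: 51.1
knob px [288.  11.] n 1638 xyz [570.4 200.3 136.1] circ [566.7 200.3] 12.8
knob px [192. 284.] n 271 xyz [667.3 165.  137.9] circ [667.1 165.2] 5.7
knob px [365. 284.] n 266 xyz [665.8 233.5 138. ] circ [665.7 233.1] 5.8
{'t': 33.9, 'pos': [674.1, 199.3, 147.8], 'ang': np.float64(91.2), 'q6': np.float64(0.27), 'q1': np.float64(0.29), 'F': [-0.2, -0.9, -2.8], 'w': 50.6}
shift m [0.0017, -0.0012, 0.0369]
turn options (rad about tool z): [np.float64(-0.001), np.float64(-3.142), np.float64(3.141)] q6 sign: see
```

View pics/e2.png

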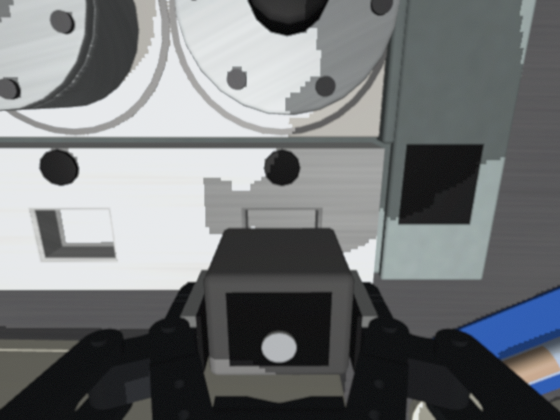

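```bash
python3 -m creep '[[[0.0015,-0.001,0.006,0],[0.0015,-0.001,0.012,0],[0.0015,-0.001,0.018,0],[0.0015,-0.001,0.022,0],[0.0015,-0.001,0.026,0],[0.0015,-0.001,0.03,0],[0.0015,-0.001,0.034,0],[0.0015,-0.001,0.038,0],[0.0015,-0.001,0.039,0],[0.0015,-0.001,0.039,0]]]' 0; python3 -c "
from h import *
go(672.9,201,110.9,91.2)"
```

```text
clock: 34.9
position: [673.0, 200.6, 110.9]
tcp_rot: [0.7, 0.714, 0.001, 0.0]
contact_force: [-3.8, -1.2, 9.9]
width: 51.5
{'t': 34.9, 'pos': [673.0, 200.6, 110.9], 'ang': np.float64(91.2), 'q6': np.float64(0.27), 'q1': np.float64(0.29), 'F': [-3.8, -1.2, 9.9], 'w': 51.5}
shift m [0.0004, -0.0001, 0.0]
turn options (rad about tool z): [np.float64(-0.001), np.float64(-3.142), np.float64(3.141)] q6 sign: see
```

Home. Release it, rise, check, and go for the middle rack module.

```bash
python3 -m creep '[[[0,0,0,0],[0,0,0,0],[0,0,0,0],[0,0,-0.02,0],[0,0,-0.05,0],[0,0,-0.08,0],[0,0,-0.1,0],[0,0,-0.108,0],[0,0,-0.108,0],[0,0,-0.108,0]]]' 100; python3 -c "
from h import *
im,d,cam=snap('wrist','e3'); tops(d,cam,120);knobs(d,cam)
go(477.8,-395,218,81)"
```

```text
clock: 35.9
position: [672.4, 200.5, 214.9]
tcp_rot: [0.7, 0.714, -0.001, -0.0]
contact_force: [-0.2, -0.1, 0.2]
width: 85.2
top px [279. 226.] n 5114 z 120.1 rect [672.1 200.6] [41.8 52. ] 1.4
knob px [38. 24.] n 2895 xyz [562.9  81.3 136.5] circ [560.8  79.6] 15.3
knob px [283.  25.] n 2818 xyz [561.2 200.2 136.6] circ [559.5 200.1] 15.0
{'t': 35.95, 'pos': [672.1, 200.4, 214.4], 'ang': np.float64(91.2), 'q6': np.float64(0.27), 'q1': np.float64(0.29), 'F': [0.2, -0.1, -0.6], 'w': 85.3}
shift m [-0.5914, -0.2064, -0.0025]
turn options (rad about tool z): [np.float64(0.177), np.float64(-2.964), np.float64(3.319)] q6 sign: see
```

```bash
python3 -m creep '[[[-0.04,-0.014,0,0],[-0.085,-0.03,0,0.02],[-0.13,-0.045,0,0.04],[-0.175,-0.061,0,0.06],[-0.22,-0.077,0,0.08],[-0.265,-0.092,0,0.1],[-0.31,-0.108,0,0.12],[-0.355,-0.124,0,0.14],[-0.4,-0.14,0,0.16],[-0.445,-0.155,0,0.177]]]' 100; python3 -c "
from h import *
go(477.8,-395,192,81)"
```

```text
clock: 36.95
position: [525.1, -248.7, 214.8]
tcp_rot: [0.761, 0.649, -0.001, -0.001]
contact_force: [1.5, -0.1, -0.3]
width: 85.3
{'t': 36.95, 'pos': [525.1, -248.7, 214.8], 'ang': np.float64(81.0), 'q6': np.float64(-0.28), 'q1': np.float64(-0.44), 'F': [1.5, -0.1, -0.3], 'w': 85.3}
shift m [-0.1519, -0.0237, 0.0227]
turn options (rad about tool z): [np.float64(-0.0), np.float64(-3.142), np.float64(3.141)] q6 sign: see
```

```bash
python3 -m creep '[[[-0.045,-0.007,0,0],[-0.09,-0.014,0,0],[-0.125,-0.02,0.01,0],[-0.145,-0.023,0.02,0],[-0.152,-0.0237,0.022,0],[-0.152,-0.0237,0.022,0],[-0.152,-0.0237,0.022,0],[-0.152,-0.0237,0.022,0],[-0.152,-0.0237,0.022,0],[-0.152,-0.0237,0.022,0]]]' 100; python3 -c "
from h import *
im,d,cam=snap('wrist','f1'); tops(d,cam,90)
go(477.8,-395,80,81)"
```

```text
clock: 37.95
position: [480.3, -393.1, 194.8]
tcp_rot: [0.76, 0.65, 0.0, 0.0]
contact_force: [0.4, 0.4, -0.2]
width: 85.8
top px [273.  97.] n 6426 z 90.1 rect [ 403.7 -384.5] [52.  41.3] 81.1
top px [273. 217.] n 4768 z 90.0 rect [ 477.1 -396. ] [51.9 41.5] 81.3
{'t': 38.0, 'pos': [480.2, -393.3, 194.7], 'ang': np.float64(81.1), 'q6': np.float64(-0.53), 'q1': np.float64(-0.69), 'F': [-0.6, 0.5, -0.2], 'w': 85.4}
shift m [-0.002, -0.0022, 0.1147]
turn options (rad about tool z): [np.float64(0.001), np.float64(-3.14), np.float64(3.143)] q6 sign: see
```

View pics/f1.png

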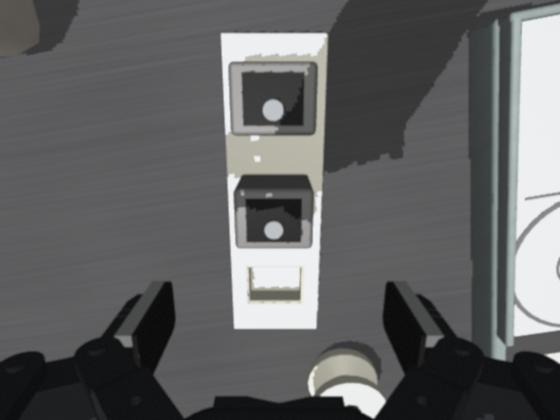

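```bash
python3 -m creep '[[[-0.003,-0.002,0.02,0],[-0.003,-0.002,0.045,0],[-0.003,-0.002,0.07,0],[-0.003,-0.002,0.09,0],[-0.003,-0.002,0.105,0],[-0.003,-0.002,0.113,0],[-0.003,-0.002,0.115,0],[-0.003,-0.002,0.115,0],[-0.003,-0.002,0.115,0],[-0.003,-0.002,0.115,0]]]' 100;python3 -c "
from h import *
go(478,-396,80,81)"
python3 -m creep '[[[0,0,0,0],[0,0,0,0],[0,0,0,0],[0,0,0,0],[0,0,0,0],[0,0,0,0],[0,0,0,0],[0,0,0,0],[0,0,0,0],[0,0,0,0]]]' 0; python3 -c "
from h import *
go(675.2,81,220,91.2)"
```

```text
clock: 39.0
position: [477.9, -397.0, 80.3]
tcp_rot: [0.76, 0.65, 0.0, 0.001]
contact_force: [-0.6, 0.3, -0.2]
width: 85.5
{'t': 39.0, 'pos': [477.9, -397.0, 80.3], 'ang': np.float64(81.0), 'q6': np.float64(-0.54), 'q1': np.float64(-0.69), 'F': [-0.6, 0.3, -0.2], 'w': 85.5}
shift m [0.001, -0.0001, 0.0003]
turn options (rad about tool z): [np.float64(0.0), np.float64(-3.141), np.float64(3.142)] q6 sign: see
clock: 40.0
position: [477.7, -396.8, 79.9]
tcp_rot: [0.76, 0.65, 0.0, 0.001]
contact_force: [0.9, 0.3, 5.6]
width: 51.2
{'t': 40.0, 'pos': [477.7, -396.8, 79.9], 'ang': np.float64(81.0), 'q6': np.float64(-0.54), 'q1': np.float64(-0.69), 'F': [0.9, 0.3, 5.6], 'w': 51.2}
shift m [0.5027, 0.1206, -0.1402]
turn options (rad about tool z): [np.float64(-0.178), np.float64(-3.319), np.float64(2.964)] q6 sign: see
```

```bash
python3 -m creep '[[[0,0,-0.01,0],[0,0,-0.04,0],[0,0,-0.08,0],[0,0,-0.12,0],[0.02,0.005,-0.14,0],[0.06,0.014,-0.14,-0.02],[0.105,0.025,-0.14,-0.04],[0.15,0.036,-0.14,-0.06],[0.195,0.047,-0.14,-0.08],[0.24,0.058,-0.14,-0.1]]]' 0; python3 -c "
from h import *
go(674.7,81,146,91.2)"
```

```text
clock: 41.0
position: [571.9, -166.7, 219.1]
tcp_rot: [0.727, 0.687, -0.0, -0.001]
contact_force: [-0.1, -0.6, -0.9]
width: 51.4
{'t': 41.0, 'pos': [571.9, -166.7, 219.1], 'ang': np.float64(86.8), 'q6': np.float64(-0.23), 'q1': np.float64(-0.28), 'F': [-0.1, -0.6, -0.9], 'w': 51.4}
shift m [0.2531, 0.0888, 0.073]
turn options (rad about tool z): [np.float64(-0.077), np.float64(-3.219), np.float64(3.064)] q6 sign: see
```

```bash
python3 -m creep '[[[0.042,0.015,0,-0.02],[0.084,0.03,0,-0.04],[0.126,0.044,0,-0.06],[0.168,0.059,0,-0.077],[0.21,0.074,0,-0.077],[0.24,0.084,0,-0.077],[0.251,0.088,0,-0.077],[0.253,0.089,0,-0.077],[0.253,0.089,0.01,-0.077],[0.253,0.089,0.025,-0.077]]]' 0; python3 -c "
from h import *
go(674.7,81,146,91.2)"
```

```text
clock: 42.0
position: [675.4, 77.4, 194.5]
tcp_rot: [0.701, 0.714, 0.0, 0.001]
contact_force: [-0.7, -0.9, -1.1]
width: 51.1
{'t': 42.0, 'pos': [675.4, 77.4, 194.5], 'ang': np.float64(91.1), 'q6': np.float64(0.1), 'q1': np.float64(0.11), 'F': [-0.7, -0.9, -1.1], 'w': 51.1}
shift m [0.0037, -0.0006, 0.0485]
turn options (rad about tool z): [np.float64(-0.002), np.float64(-3.144), np.float64(3.139)] q6 sign: see
```

```bash
python3 -m creep '[[[0.0035,0,0.015,0],[0.0035,0,0.03,0],[0.0035,0,0.042,0],[0.0035,0,0.048,0],[0.0035,0,0.048,0],[0.0035,0,0.048,0],[0.0035,0,0.048,0],[0.0035,0,0.048,0],[0.0035,0,0.048,0],[0.0035,0,0.048,0]]]' 0; python3 -c "
from h import *
im,d,cam=snap('wrist','f2')
go(674.7,81,109.9,91.2)"
```

```text
clock: 43.0
position: [675.4, 82.7, 146.6]
tcp_rot: [0.7, 0.714, 0.0, 0.0]
contact_force: [-0.7, 0.1, -1.9]
width: 51.0
{'t': 43.05, 'pos': [675.4, 82.6, 146.5], 'ang': np.float64(91.2), 'q6': np.float64(0.1), 'q1': np.float64(0.12), 'F': [-0.1, 0.0, -1.0], 'w': 51.1}
shift m [-0.0016, -0.0007, 0.0366]
turn options (rad about tool z): [np.float64(-0.001), np.float64(-3.142), np.float64(3.141)] q6 sign: see
```

View pics/f2.png

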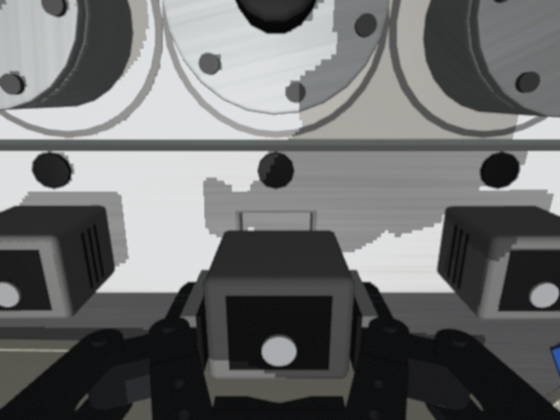

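```bash
python3 -m creep '[[[-0.0016,-0.0005,0.006,0],[-0.0016,-0.0005,0.012,0],[-0.0016,-0.0005,0.018,0],[-0.0016,-0.0005,0.022,0],[-0.0016,-0.0005,0.026,0],[-0.0016,-0.0005,0.03,0],[-0.0016,-0.0005,0.034,0],[-0.0016,-0.0005,0.038,0],[-0.0016,-0.0005,0.0385,0],[-0.0016,-0.0005,0.0385,0]]]' 0; python3 -c "
from h import *
go(674.7,81,109.9,91.2)"
```

```text
clock: 44.05
position: [674.9, 80.9, 109.9]
tcp_rot: [0.7, 0.714, 0.001, 0.0]
contact_force: [-2.5, 0.0, 8.1]
width: 51.7
{'t': 44.05, 'pos': [674.9, 80.9, 109.9], 'ang': np.float64(91.2), 'q6': np.float64(0.1), 'q1': np.float64(0.12), 'F': [-2.5, 0.0, 8.1], 'w': 51.7}
shift m [0.0001, -0.0002, -0.0]
turn options (rad about tool z): [np.float64(-0.001), np.float64(-3.142), np.float64(3.141)] q6 sign: see
```

```bash
python3 -m creep '[[[0,0,0,0],[0,0,0,0],[0,0,0,0],[0,0,-0.02,0],[0,0,-0.05,0],[0,0,-0.08,0],[0,0,-0.1,0],[0,0,-0.108,0],[0,0,-0.108,0],[0,0,-0.108,0]]]' 100; python3 -c "
from h import *
im,d,cam=snap('wrist','f3'); tops(d,cam,120);knobs(d,cam)
go(494.9,297.8,200,91.2)"
```

```text
clock: 45.05
position: [674.2, 80.9, 214.5]
tcp_rot: [0.7, 0.714, -0.001, -0.001]
contact_force: [0.5, 0.4, -0.0]
width: 85.3
top px [ 89. 227.] n 5318 z 120.1 rect [677.1 -38.3] [42.6 52.5] 1.5
top px [279. 227.] n 5075 z 120.0 rect [674.6  80.9] [41.4 51.9] 1.3
top px [469. 227.] n 5344 z 120.1 rect [672.4 200.4] [42.3 52.9] 1.8
knob px [38. 23.] n 2801 xyz [564.4 -38.  136.5] circ [562.2 -39.6] 15.0
knob px [280.  24.] n 2729 xyz [562.6  79.3 136.7] circ [560.6  79.3] 14.8
knob px [525.  26.] n 3110 xyz [561.3 198.2 136.4] circ [559.8 199.7] 15.0
{'t': 45.1, 'pos': [674.0, 80.8, 214.0], 'ang': np.float64(91.2), 'q6': np.float64(0.1), 'q1': np.float64(0.12), 'F': [-0.3, 0.4, -0.8], 'w': 85.6}
shift m [0.2205, -0.1746, 0.0144]
turn options (rad about tool z): [np.float64(-0.001), np.float64(-3.142), np.float64(3.141)] q6 sign: see
```

View pics/f3.png

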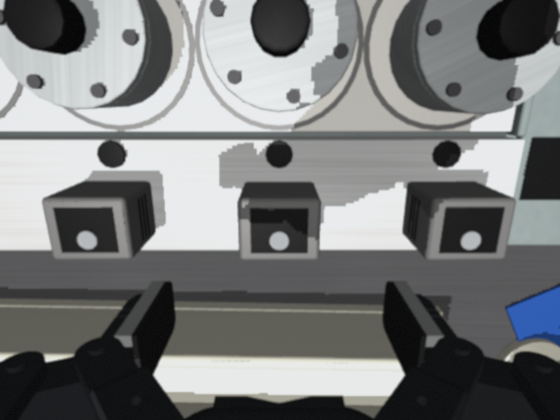

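```bash
python3 -m creep '[[[0.035,-0.028,0,0],[0.07,-0.055,0,0],[0.105,-0.083,0,0],[0.14,-0.11,0,0],[0.175,-0.138,0,0],[0.205,-0.162,0.01,0],[0.217,-0.172,0.014,0],[0.2205,-0.1746,0.014,0],[0.2205,-0.1746,0.014,0],[0.2205,-0.1746,0.014,0]]]' 45; python3 -c "
from h import *
im,d,cam=snap('wrist','g1')
P=cloud(d,cam)[150:270,220:340]
S=P.reshape(-1,3); T=S[(S[:,2]>90)&(S[:,2]<100)]; print(len(T),cv2.minAreaRect(T[:,:2].astype(np.float32)))
im,d,cam=snap('top','g1t');knobs(d,cam);tops(d,cam,120);tops(d,cam,90)
go(494.9,298,94,91.2)"
```

```text
clock: 46.1
position: [496.9, 297.0, 201.8]
tcp_rot: [0.7, 0.714, 0.0, 0.0]
contact_force: [0.4, -0.7, -0.1]
width: 38.3
1233 ((494.6681213378906, 297.13568115234375), (41.38114547729492, 13.624082565307617), 1.2942590713500977)
knob px [497.  71.] n 34 xyz [ 832.7 -511.4  136.1] circ [ 839.4 -516.6] 14.5
knob px [211. 173.] n 126 xyz [558.4 200.1 136.7] circ [559.  200.5] 15.1
knob px [261. 173.] n 122 xyz [558.7  81.2 136.5] circ [559.   81.7] 14.8
knob px [312. 172.] n 124 xyz [559.7 -37.5 136.6] circ [560.5 -37.5] 14.7
top px [312. 127.] n 352 z 120.0 rect [677.1 -36.9] [43.6 51.7] 0.9
top px [213. 129.] n 343 z 120.3 rect [672.7 201.7] [41.4 52.3] 2.1
top px [262. 128.] n 325 z 119.8 rect [674.9  82. ] [42.5 46.6] 0.8
top px [453. 241.] n 358 z 89.6 rect [ 403.4 -381.3] [52.7 43. ] 81.4
{'t': 46.2, 'pos': [497.0, 296.9, 202.0], 'ang': np.float64(91.0), 'q6': np.float64(0.52), 'q1': np.float64(0.54), 'F': [-0.5, -1.1, 0.5], 'w': 38.5}
shift m [0.0012, -0.0022, 0.108]
turn options (rad about tool z): [np.float64(-0.003), np.float64(-3.144), np.float64(3.139)] q6 sign: see
```

View pics/g1t.png

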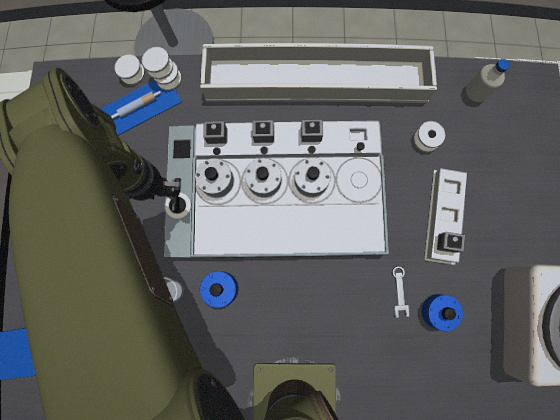

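```bash
python3 -m creep '[[[0.001,-0.002,0.02,0],[0.001,-0.002,0.04,0],[0.001,-0.002,0.06,0],[0.001,-0.002,0.08,0],[0.001,-0.002,0.095,0],[0.001,-0.002,0.105,0],[0.001,-0.002,0.108,0],[0.001,-0.002,0.108,0],[0.001,-0.002,0.108,0],[0.001,-0.002,0.108,0]]]' 45; python3 -c "
from h import *
go(494.8,297.7,94,91.2)"
python3 -m creep '[[[0,0,0,0],[0,0,0,0],[0,0,0,0],[0,0,0,0],[0,0,0,0],[0,0,0,0],[0,0,0,0],[0,0,0,0],[0,0,0,0],[0,0,0,0]]]' 0; python3 -c "
from h import *
go(494.8,297.7,94,91.2)"
```

```text
clock: 47.2
position: [494.4, 299.2, 94.7]
tcp_rot: [0.7, 0.714, 0.001, 0.0]
contact_force: [0.3, 0.1, 0.4]
width: 38.9
{'t': 47.2, 'pos': [494.4, 299.2, 94.7], 'ang': np.float64(91.2), 'q6': np.float64(0.52), 'q1': np.float64(0.54), 'F': [0.3, 0.1, 0.4], 'w': 38.9}
shift m [-0.0015, 0.0003, 0.0007]
turn options (rad about tool z): [np.float64(-0.001), np.float64(-3.142), np.float64(3.141)] q6 sign: see
clock: 48.2
position: [494.1, 297.5, 94.6]
tcp_rot: [0.7, 0.714, -0.0, 0.001]
contact_force: [-0.8, -4.7, 5.3]
width: 12.7
{'t': 48.2, 'pos': [494.1, 297.5, 94.6], 'ang': np.float64(91.1), 'q6': np.float64(0.52), 'q1': np.float64(0.54), 'F': [-0.8, -4.7, 5.3], 'w': 12.7}
shift m [0.0002, 0.0007, 0.0006]
turn options (rad about tool z): [np.float64(-0.001), np.float64(-3.143), np.float64(3.14)] q6 sign: see
```

```bash
python3 -m creep '[[[0,0,0,0.12],[0,0,0,0.24],[0,0,0,0.36],[0,0,0,0.48],[0,0,0,0.6],[0,0,0,0.72],[0,0,0,0.84],[0,0,0,0.95],[0,0,0,1.03],[0,0,0,1.03]]]'; python3 -c "
from h import *
go(494.8,297.7,94,32)"
python3 -m creep '[[[0,0,0,0],[0,0,0,0],[0,0,0,0],[0,0,-0.02,0],[0,0,-0.05,0],[0,0,-0.08,0],[0,0,-0.1,0],[0,0,-0.11,0],[0,0,-0.11,0],[0,0,-0.11,0]]]' 45
python3 -c "
from h import *
im,d,cam=snap('wrist','g2')
P=cloud(d,cam)[150:270,220:340]
S=P.reshape(-1,3); T=S[(S[:,2]>90)&(S[:,2]<100)]; print(len(T),cv2.minAreaRect(T[:,:2].astype(np.float32)))
im,d,cam=snap('top','g2t');knobs(d,cam);tops(d,cam,120);tops(d,cam,90)
go(300,298,260)"
```

```text
clock: 49.2
position: [494.3, 297.9, 94.6]
tcp_rot: [0.961, 0.277, 0.001, 0.001]
contact_force: [0.7, -4.7, 5.9]
width: 12.7
{'t': 49.2, 'pos': [494.3, 297.9, 94.6], 'ang': np.float64(32.1), 'q6': np.float64(1.55), 'q1': np.float64(0.54), 'F': [0.7, -4.7, 5.9], 'w': 12.7}
shift m [0.0003, 0.0004, 0.0006]
turn options (rad about tool z): [np.float64(0.002), np.float64(-3.14), np.float64(3.144)] q6 sign: see
clock: 50.2
position: [493.3, 298.7, 202.8]
tcp_rot: [0.961, 0.277, -0.001, 0.0]
contact_force: [-0.0, -0.5, -1.0]
width: 38.3
1193 ((494.7667541503906, 298.2270812988281), (13.855191230773926, 41.04362869262695), 31.612878799438477)
knob px [497.  71.] n 32 xyz [ 831.6 -511.4  136.7] circ [ 836.8 -515.3] 13.6
knob px [268. 164.] n 124 xyz [579.   65.1 136.7] circ [579.5  65.1] 14.8
knob px [211. 173.] n 126 xyz [558.2 200.2 136.5] circ [559.  200.7] 14.9
knob px [312. 172.] n 123 xyz [559.9 -37.6 136.4] circ [560.4 -37.2] 15.0
top px [312. 127.] n 346 z 120.0 rect [677.3 -37. ] [42.9 53. ] 2.9
top px [214. 129.] n 343 z 120.3 rect [672.4 201.6] [42.1 52.2] 3.4
top px [263. 128.] n 328 z 120.2 rect [675.5  82.1] [42.4 46.7] 0.8
top px [454. 241.] n 359 z 89.8 rect [ 403.  -381.4] [52.5 43. ] 82.8
{'t': 50.3, 'pos': [492.9, 298.4, 202.2], 'ang': np.float64(32.2), 'q6': np.float64(1.55), 'q1': np.float64(0.54), 'F': [-0.2, -0.6, -0.9], 'w': 38.6}
shift m [-0.1637, -0.1023, -0.0573]
```

View pics/g2t.png

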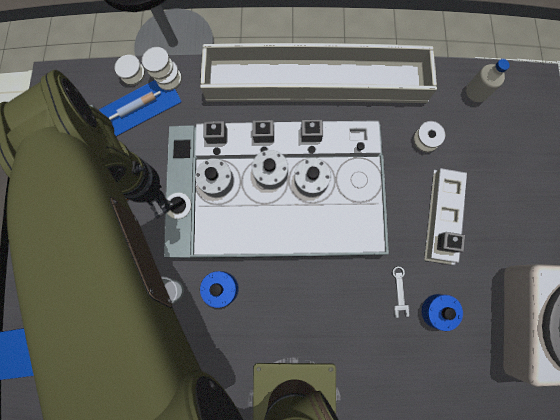

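View pics/g2.png

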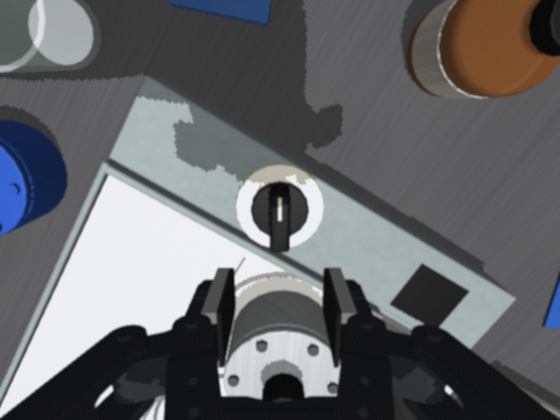

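Switch is on (31.6°, about 1.04 rad), but the vessel on ring 2 has been knocked to about (580,64). No module needs touching, so I'll slide it back.

```bash
python3 -c "
from h import *
go(580.5,63.5,214,91.2)"
```

```text
{'t': 50.3, 'pos': [492.9, 298.4, 202.2], 'ang': np.float64(32.2), 'q6': np.float64(1.55), 'q1': np.float64(0.54), 'F': [-0.2, -0.6, -0.9], 'w': 38.6}
shift m [-0.0508, 0.2455, -0.0117]
turn options (rad about tool z): [np.float64(-1.031), np.float64(-4.172), np.float64(2.111)] q6 sign: see
```

```bash
python3 -m creep '[[[-0.007,0.035,-0.012,-0.12],[-0.014,0.07,-0.012,-0.24],[-0.022,0.105,-0.012,-0.36],[-0.029,0.14,-0.012,-0.48],[-0.036,0.175,-0.012,-0.6],[-0.043,0.21,-0.012,-0.72],[-0.048,0.235,-0.012,-0.84],[-0.05,0.244,-0.012,-0.96],[-0.051,0.2455,-0.012,-1.03],[-0.051,0.2455,-0.012,-1.03]]]' 65; python3 -c "
from h import *
im,d,cam=snap('wrist','g3'); knobs(d,cam)
go(580.5,63.5,139,91.2)"
```

```text
clock: 51.3
position: [580.6, 63.0, 214.4]
tcp_rot: [0.7, 0.714, -0.001, -0.001]
contact_force: [0.1, 0.0, 0.2]
width: 55.6
knob px [ 99. 201.] n 2171 xyz [560.2 -38.3 136.4] circ [561.  -39.4] 15.1
knob px [519. 206.] n 2251 xyz [558.3 198.1 136.2] circ [558.8 199.7] 15.3
knob px [278. 236.] n 1909 xyz [579.2  62.9 136.4] circ [580.2  62.6] 15.0
{'t': 51.35, 'pos': [580.6, 63.5, 214.6], 'ang': np.float64(91.0), 'q6': np.float64(0.09), 'q1': np.float64(0.11), 'F': [0.5, 0.1, -0.2], 'w': 55.7}
shift m [0.0, 0.0001, 0.0756]
turn options (rad about tool z): [np.float64(-0.003), np.float64(-3.144), np.float64(3.139)] q6 sign: see
```

View pics/g3.png

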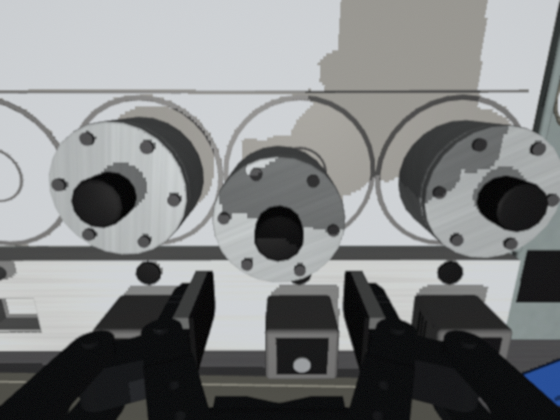

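```bash
python3 -m creep '[[[-0.001,0,0.03,0],[-0.001,0,0.05,0],[-0.001,0,0.065,0],[-0.001,0,0.074,0],[-0.001,0,0.075,0],[-0.001,0,0.075,0],[-0.001,0,0.075,0],[-0.001,0,0.075,0],[-0.001,0,0.075,0],[-0.001,0,0.075,0]]]' 65; python3 -m creep '[[[0,0,0,0],[0,0,0,0],[0,0,0,0],[0,0,0,0],[0,0,0,0],[0,0,0,0],[0,0,0,0],[0,0,0,0],[0,0,0,0],[0,0,0,0]]]' 0; python3 -c "
from h import *
go(559.8,79,139,91.2)"
```

```text
clock: 52.35
position: [581.4, 62.8, 141.3]
tcp_rot: [0.7, 0.714, 0.0, 0.0]
contact_force: [-0.3, -0.4, 0.2]
width: 55.4
clock: 53.35
position: [581.3, 62.9, 141.2]
tcp_rot: [0.7, 0.714, 0.0, 0.0]
contact_force: [-1.5, -0.4, 5.6]
width: 28.4
{'t': 53.35, 'pos': [581.3, 62.9, 141.2], 'ang': np.float64(91.2), 'q6': np.float64(0.09), 'q1': np.float64(0.11), 'F': [-1.5, -0.4, 5.6], 'w': 28.4}
shift m [0.0165, -0.0212, 0.0022]
turn options (rad about tool z): [np.float64(-0.001), np.float64(-3.142), np.float64(3.141)] q6 sign: see
```

```bash
python3 -m creep '[[[0.002,-0.003,0,0],[0.004,-0.006,0,0],[0.007,-0.009,0,0],[0.01,-0.013,0,0],[0.013,-0.017,0,0],[0.016,-0.02,0,0],[0.0165,-0.021,0,0],[0.0165,-0.021,0,0],[0.0165,-0.021,0,0],[0.0165,-0.021,0,0]]]' 0; python3 -m creep '[[[0,0,0,0],[0,0,0,0],[0,0,0,0],[0,0,0,0],[0,0,-0.01,0],[0,0,-0.03,0],[0,0,-0.05,0],[0,0,-0.065,0],[0,0,-0.075,0],[0,0,-0.075,0]]]' 65; python3 -c "
from h import *
im,d,cam=snap('wrist','g4'); knobs(d,cam)
go(400,350,260)"
```

```text
clock: 54.35
position: [559.9, 79.3, 141.2]
tcp_rot: [0.7, 0.714, 0.0, -0.0]
contact_force: [2.6, -3.2, 6.3]
width: 27.9
clock: 55.35
position: [560.9, 79.0, 217.7]
tcp_rot: [0.7, 0.714, 0.001, 0.001]
contact_force: [-0.5, 0.8, 0.2]
width: 55.8
knob px [ 78. 231.] n 2045 xyz [560.1 -38.1 136.3] circ [561.4 -39.5] 15.4
knob px [279. 231.] n 1873 xyz [557.7  79.3 136.4] circ [558.9  79.5] 15.0
knob px [481. 235.] n 2053 xyz [558.1 198.4 136.3] circ [559.3 200. ] 15.6
{'t': 55.4, 'pos': [560.3, 78.9, 216.6], 'ang': np.float64(91.2), 'q6': np.float64(0.12), 'q1': np.float64(0.14), 'F': [-0.3, 0.4, -0.7], 'w': 55.4}
shift m [0.2742, -0.1547, -0.0436]
```

View pics/g4.png

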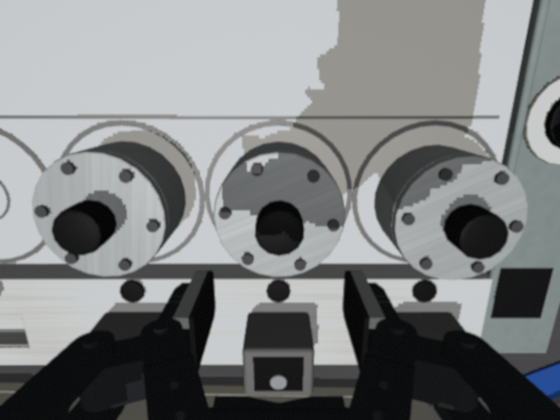

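```bash
python3 -m creep '[[[0.03,-0.015,-0.02,0],[0.07,-0.04,-0.04,0],[0.11,-0.06,-0.044,0],[0.15,-0.085,-0.044,0],[0.19,-0.108,-0.044,0],[0.23,-0.13,-0.044,0],[0.26,-0.147,-0.044,0],[0.272,-0.154,-0.044,0],[0.274,-0.155,-0.044,0],[0.274,-0.155,-0.044,0]]]'; python3 -c "
from h import *
im,d,cam=snap('top','h1');knobs(d,cam);tops(d,cam,120);tops(d,cam,90); snap('side','h1s')
P=cloud(d,cam)[190:222,162:194].reshape(-1,3);S=P[np.abs(P[:,2]-94)<6];print('sw',len(S),cv2.minAreaRect(S[:,:2].astype(np.float32)) if len(S)>5 else '')
go(400,350,260)"
```

```text
clock: 56.4
position: [399.4, 349.1, 259.2]
tcp_rot: [0.7, 0.714, -0.001, 0.0]
contact_force: [0.5, -0.7, 0.5]
width: 55.4
knob px [497.  71.] n 32 xyz [ 832.  -511.4  137.2] circ [ 836.1 -514.5] 13.5
knob px [211. 173.] n 127 xyz [558.2 200.2 136.5] circ [558.9 201.3] 15.2
knob px [261. 173.] n 127 xyz [557.9  81.4 136.4] circ [557.8  81.6] 15.0
knob px [312. 172.] n 121 xyz [559.8 -37.6 136.4] circ [560.8 -37.5] 14.9
knob px [100. 177.] n 133 xyz [548.  467.  139.5] circ [548.2 468.5] 15.7
top px [311. 127.] n 346 z 120.1 rect [677.3 -37. ] [42.9 52.2] 1.6
top px [214. 129.] n 344 z 120.2 rect [672.5 201.7] [41.6 52.3] 2.4
top px [262. 128.] n 323 z 120.3 rect [675.3  82. ] [42.8 46.5] 0.7
top px [454. 241.] n 351 z 89.7 rect [ 403.5 -382.3] [51.9 42.3] 80.7
sw 96 ((494.7987060546875, 298.0678405761719), (14.746781349182129, 39.49393081665039), 33.636634826660156)
{'t': 56.5, 'pos': [400.0, 348.5, 259.5], 'ang': np.float64(91.1), 'q6': np.float64(0.7), 'q1': np.float64(0.72), 'F': [-0.2, -0.1, -0.6], 'w': 55.5}
shift m [0.0015, 0.0, -0.0005]
```

View pics/h1.png

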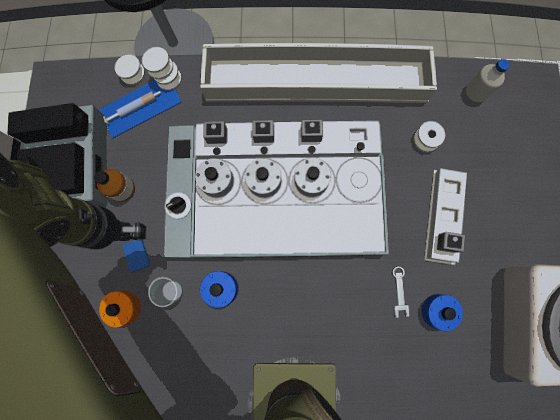

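View pics/h1s.png

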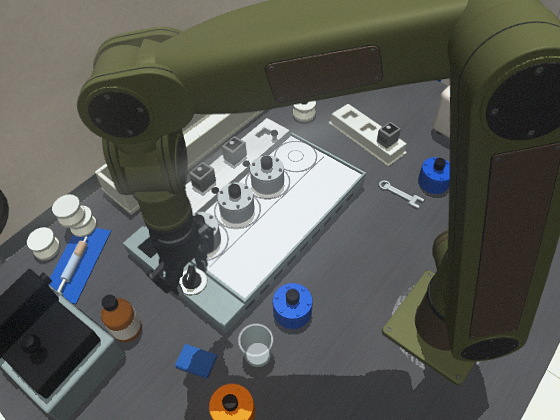

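The top view shows vessels on rings 1 to 3 at (312,172), (261,173) and (211,173), with modules behind them and one module in the rack at (454,241). Ring 0 is bare, the switch is on, and the bystanders are where they started. Handing in.

```bash
python3 -c "
from plant import ctrl
print(ctrl.hand_in())"
```

```text
the job is handed in; nothing more can be done
None
```

The job is done and handed in at about 56.5 s of the 210 s allowed; no verdict came back.

**What I did:** I turned the main switch off first. I slid the two strip vessels to rings 3 and 2, and the vessel on the tripped ring (ring 0) to ring 1. I moved the tripped socket's module to socket 1 and two rack modules to sockets 3 and 2, leaving the third in the rack. Then I turned the switch on.

**Knocked vessel:** Some time between my check just before the switch-on and the one just after it, the ring 2 vessel was knocked about 26 mm aside. I slid it back with the switch left on, since no module had to be touched.

**Last checks:**
- **Vessels:** all three are within about 3.5 mm of their ring centres.
- **Modules:** the tops of all three in sockets are at 120 mm, so they are fully home, and the rack module's top is at 90 mm, so it is properly seated.
- **Tripped ring:** ring 0 and its socket are empty.
- **Switch:** it reads about 1.0 rad, which is on.
- **Bystanders:** by eye they are where they started; I did not measure them.

The top and wrist cameras disagreed by about 2 mm in y, which is within their calibration. No check failed.

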